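# Pack the joiner's crate for stacking

### The arm

A 7-joint arm with a two-finger parallel gripper is mounted at the origin on the work surface. World frame = base frame: x ahead of the robot, y to its left, z up, the work surface at z = 0. Lengths are in m, angles in rad, forces in N, time in s.
With the tool pointing down it reaches from about 0.425 to 0.875 m from the base axis. Payload 4.7 kg.
Tool frame: the origin (TCP) lies at the very end of the fingers, on their centre line; the grasp point (between the pads) lies 19 mm behind it; z points along the fingers, y is the direction in which the jaws open and shut (so a half turn about z gives the same grasp; the last joint's range is limited). The gripper opens to 87 mm and grips with 3 to 60 N. Pads are 19 mm wide; open, the fingers measure 117 mm over their backs; the gripper's body (75 mm by 190 mm) begins 51 mm behind the grasp point.
Start: joints at [1.205, 0.321, -0.07, 1.45, 0.023, 1.371, -0.057], TCP at [0.241, -0.604, 0.186] pointing down, gripper open.
Joint ranges: [-2.86, 2.86], [-0.3, 2.09], [-1.38, 1.24], [0.06, 2.45], [-1.56, 4.7], [0.09, 2.05], [-2.69, 2.69]. Speed limits (rad/s): [2.57, 2.57, 3.14, 3.14, 3.14, 3.14, 3.14].

### API

Orientations are given as a unit quaternion [w, x, y, z].
In Python, from cell import * gives the robot as it stands. The module is installed in compiled form; this text tells all that it offers.
- The arm moves only by the shell command python3 -m inch 'ROWS' [OPENING] [FORCE]. ROWS is JSON, one flat list of numbers, 4 for each row, row after row: the shift along the tool's x, y, z in mm, then the turn about the tool's z in rad. In form: [dx, dy, dz, yaw, dx, dy, dz, yaw, ...]. A call has 1 to 20 rows; each row shifts and turns the commanded pose from where the row before left it, along the tool's axes as they then stand; what a row does not reach is not made up. A row lasts 1/12 s, in which the tool goes at most 41.7 mm and 7.16 degrees, less where a joint would pass 70% of its speed; a pose out of reach is approached as far as the arm can. A call with a gripper value outside its range is refused whole. OPENING is the closure, from -1 (fully open) to 1 (shut), set as the call begins (- or left out, the last holds). The fingers move at their own pace and stop on an object; FORCE is the grip in N (left out, the last holds). Time passes only in rows, so rows that do not move let the fingers close. It gives the time, the measured TCP pose, the force and the opening at its end, in the units of the state.
- observe(): the state, without advancing time (a new reading comes with each control period).
- read_camera(name): name is "side" or "top" or "wrist"; returns the picture (480x640x3 uint8, red, green, blue); there is no depth.
- camera_model(name): a dict with "fx", "fy", "cx", "cy" (pixels), "k1" (the pictures are not rectified: a ray, as slopes to the right and down, at radius r is drawn at 1 + k1 r^2 times it, then the intrinsics apply), "world_from_camera" (4x4, takes a point from camera to world coordinates). Camera axes: x right, y down, z forward; pixel columns grow to the right and rows downward; lengths in m; the calibration is good to about 2 mm. A picture is of the moment at which its call begins: read the wrist's pose just before it. camera_model takes no time and is no camera call; for the wrist camera it gives the pose at the moment of the call.
- hand_in(): hands the job in, once; it reports no verdict.
The state is a dict: "t": time; "joint_pos": joint angles; "qd": joint speeds; "joint_torque": joint torques, N m; "position": TCP position; "tool_rot": TCP orientation; "ft_force": force on the tool from outside, world axes, zero at the start; "ft_torque": the same for the moment, N m; "grip_width": opening from 0.0 (shut) to 1.0 (fully open).
Only numpy, scipy, OpenCV 4.12 (cv2) and the standard library are available. Lean on these libraries where they do the work, as an engineer would, in place of code of your own. Each camera call takes 0.05 s, during which the arm holds its last target.

### The job

Pack the mallet, the squat metal tin and the try square down inside the open wooden crate so that another crate can be stacked on top: nothing sticking up above the rim or out over the sides, and the tin standing upright on the crate's floor. The try square goes in last, after the other two are in. Set things down rather than dropping them, and leave the crate, the spanner and everything else on the bench where it is.

Things in the scene. Friction and masses are not known exactly. Their poses are not given: they have to be found in the camera images.
- crate: open-topped pale wooden crate, outside 276 (its x) x 196 (its y) x 70 mm high, walls and floor 8 mm thick, so the inside is 260 x 180 mm and 62 mm deep; loose but heavy (2.5 kg). Origin at the centre of its underside, z up; its inner floor is at z = 8 mm, its rim at z = 70 mm
- mallet: joiner's mallet lying flat, 190 mm long along its x: black rubber head 45 (x) x 80 (y) x 44 (z) mm, centred at x = +72.5, z = 22 mm, and a wooden handle 24 mm wide and high from the head to x = -95 mm, its axis at z = 22 mm. It rests on its head, the handle clear of the bench; centre of mass near x = +50 mm. Origin at half length, at underside level; about 0.4 kg
- mallet_face (a point): middle of the outer end of the mallet's head, at x = +95, z = 22 mm of the mallet
- mallet_butt (a point): end of the mallet's handle, at x = -95, z = 22 mm of the mallet
- spanner: bystander: flat steel combination spanner, 140 mm long along its x, 8 mm thick: shank 14 mm wide from x = -41 to +39 mm, open jaw 34 mm wide at the +x end, ring 32 mm across at the -x end. Origin under its middle, z up; about 0.18 kg
- square: joiner's try square lying flat, L-shaped: dark wooden stock 22 (x) x 100 (y) x 18 mm high centred at x = -65, y = 0; steel blade 28 mm wide and 5 mm thick, flush with the underside, from the stock to x = +76 mm, centred at y = +36 mm. Origin at the middle of its 152 x 100 mm outline, at underside level; about 0.2 kg, centre of mass near x = -40, y = +12 mm
- square_heel (a point): end of the stock next to the blade, at x = -65, y = +50, z = 9 mm of the square
- square_toe (a point): other end of the stock, at x = -65, y = -50, z = 9 mm of the square
- square_tip (a point): far end of the blade, at x = +76, y = +36, z = 2.5 mm of the square
- tin: squat plain metal tin with a closed lid, standing, 62 mm diameter, 55 mm high, origin under its centre, z up; about 0.3 kg
- spray_can: bystander: tall metal spray can with a paper label, 56 mm diameter, 140 mm high, standing, origin under its centre, z up
- jar: bystander: closed glass jar with a metal lid, 64 mm diameter, 85 mm high, standing, origin under its centre, z up
- glue: bystander: white plastic glue bottle, 56 mm diameter, 135 mm high, standing, origin under its centre, z up
- offcut: bystander: pale wood offcut, 60 (x) x 110 (y) x 22 mm high, lying, origin under its centre, z up. (Fixed equipment stands along the edges of the bench, clear of the work: a sorting tray 50 mm high at the back, a toolbox at the right edge, a bucket of tools and boards at the left edge)
Mind the look-alikes: they are no part of the job. There is more than one size of the square; the one meant has the size given above.

How it is judged:
By the outcome, as a careful person would: the job done as asked, in the order asked, and still so for the second after the job is handed in, with the robot touching nothing.
It also fails if it takes over 72 s, if anything falls off the work surface, if the arm or the gripper's body presses on something with over 40 N, if the wrist force passes 120 N, or if a joint passes its speed limit or range.

## Working session

There is one attempt and no reset: what is moved stays moved. The work goes in short steps, Python scripts to look and compute and a shell command to move; the robot and the scene stay as the last step left them, time stands still between calls to the robot, and variables do not carry over. Pictures are saved under pics/ and viewed, and the job is handed in when it is done.

```bash
mkdir -p pics; python3 - <<'E'
from cell import *
import cv2, numpy as np
print(observe())
for n in ["side","top","wrist"]:
    m=camera_model(n); print(n,m['fx'],m['fy'],m['cx'],m['cy'],m['k1'],np.round(m['world_from_camera'],4).tolist())
    cv2.imwrite(f"pics/{n}0.png",read_camera(n)[:,:,::-1])
E
```

```text
{'t': 0.0, 'joint_pos': array([ 1.20509626,  0.32182075, -0.07008931,  1.45168321,  0.02258182,
        1.37077518, -0.05690467]), 'qd': array([-0.00078531, -0.00014519,  0.00049297,  0.0006425 , -0.00027416,
       -0.00039036, -0.00120417]), 'joint_torque': array([ 5.87280938e-04, -4.91287744e+01, -4.03830204e-01, -3.12524199e+01,
       -6.39863173e-02,  4.37680143e-02,  1.84476576e-04]), 'position': array([ 0.2407077 , -0.60312061,  0.18525893]), 'tool_rot': array([-9.24507717e-04,  9.82020137e-01,  1.88773802e-01, -2.17689049e-04]), 'ft_force': array([0.1935427 , 0.2217682 , 0.20742486]), 'ft_torque': array([-0.00743281,  0.03093743,  0.00536505]), 'grip_width': 0.9994341598867145}
side 458.77929171886416 458.77929171886416 316.02572713727847 240.0502653643345 -0.10003010091486395 [[-0.9943, -0.0825, 0.0681, 0.4814], [-0.107, 0.7659, -0.634, 0.6971], [0.0001, -0.6377, -0.7703, 0.8368], [0.0, 0.0, 0.0, 1.0]]
top 468.2762866447515 468.2762866447515 311.82297697868427 235.10226999129327 -0.07467646085410029 [[0.0235, -0.9971, 0.072, 0.4655], [-0.9992, -0.0211, 0.0336, 0.0502], [-0.0319, -0.0727, -0.9968, 0.8494], [0.0, 0.0, 0.0, 1.0]]
wrist 416.9661374781658 416.9661374781658 322.1069420536794 240.04492994689915 -0.05666049025283852 [[0.3713, -0.8924, -0.2563, 0.3098], [-0.9285, -0.3577, -0.0998, -0.5766], [-0.0027, 0.2751, -0.9614, 0.3832], [0.0, 0.0, 0.0, 1.0]]
```

View pics/top0.png

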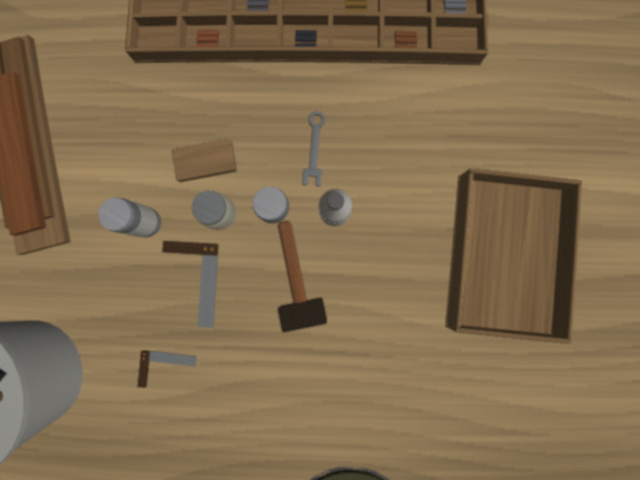

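View pics/side0.png

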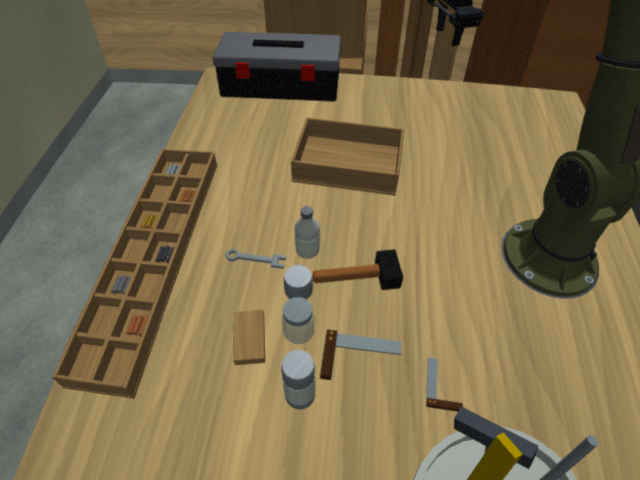

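View pics/wrist0.png

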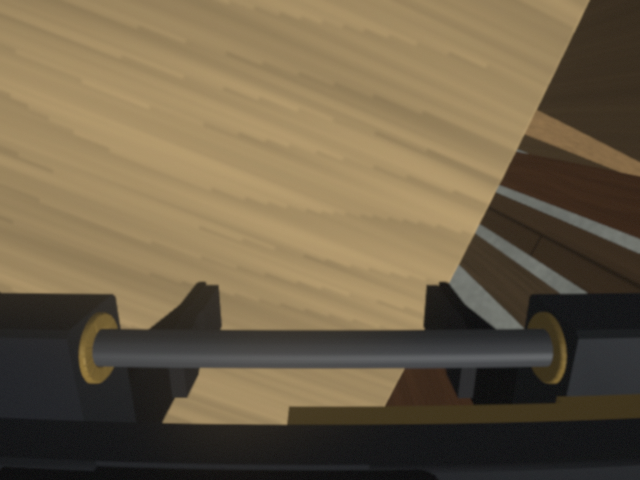

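```bash
cat > h.py <<'E'
import numpy as np, cv2
from cell import *
def px2w(name,pts,z,m=None):
    m=m or camera_model(name)
    K=np.array([[m['fx'],0,m['cx']],[0,m['fy'],m['cy']],[0,0,1]])
    u=cv2.undistortPoints(np.array(pts,float).reshape(-1,1,2),K,np.array([m['k1'],0,0,0.,0])).reshape(-1,2)
    T=np.array(m['world_from_camera']); d=np.c_[u,np.ones(len(u))]@T[:3,:3].T; o=T[:3,3]
    z=np.broadcast_to(np.array(z,float),(len(u),))
    return o+d*((z-o[2])/d[:,2])[:,None]
def w2px(name,P,m=None):
    m=m or camera_model(name)
    T=np.linalg.inv(np.array(m['world_from_camera'])); P=np.atleast_2d(np.array(P,float))
    K=np.array([[m['fx'],0,m['cx']],[0,m['fy'],m['cy']],[0,0,1]])
    return cv2.projectPoints(P,cv2.Rodrigues(T[:3,:3])[0],T[:3,3],K,np.array([m['k1'],0,0,0.,0]))[0].reshape(-1,2)
E
python3 - <<'E'
import cv2
a=cv2.imread('pics/top0.png')
cv2.imwrite('pics/c1.png',cv2.resize(a[180:340,150:360],None,fx=3.7,fy=3.7,interpolation=cv2.INTER_CUBIC))
cv2.imwrite('pics/c2.png',cv2.resize(a[160:350,435:595],None,fx=3.15,fy=3.15,interpolation=cv2.INTER_CUBIC))
E
```

```text
(no output)
```

View pics/c1.png

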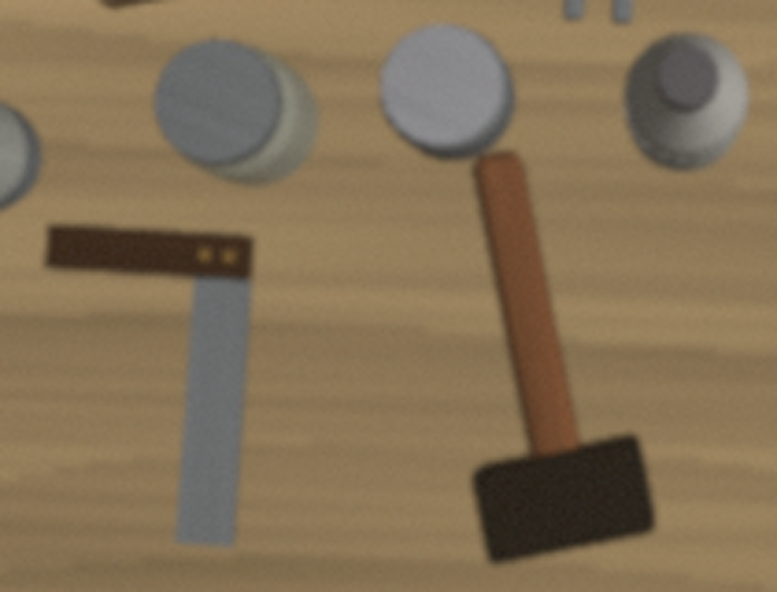

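View pics/c2.png

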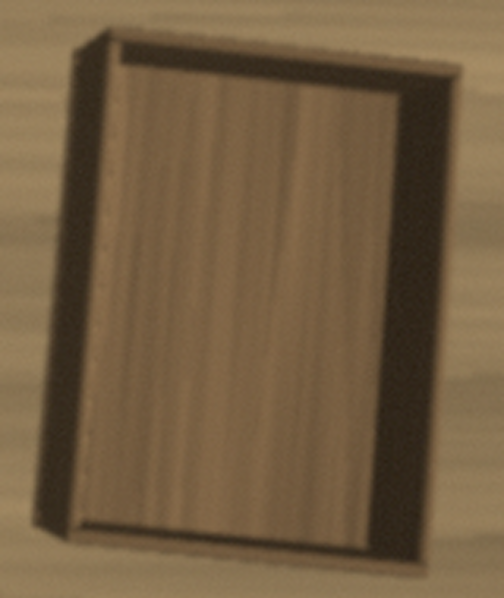

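```bash
python3 - <<'E'
from h import *
np.set_printoptions(precision=1,suppress=True)
c1=lambda P:np.array(P)/3.7+[150,180]-0.36
c2=lambda P:np.array(P)/3.15+[435,160]-0.34
f=lambda P,z:px2w('top',P,z)*1000
D=lambda a,b:np.linalg.norm(a-b)
s=f(c1([(252,237),(249,277),(48,226),(46,266)]),18); t=f(c1([(178,542),(234,545)]),5)
heel=(s[0]+s[1])/2;toe=(s[2]+s[3])/2;tip=t.mean(0)
print('sq heel',heel,'toe',toe,'len',D(heel,toe),'tip',tip,'w',D(t[0],t[1]),D(heel[:2],tip[:2]))
yx=(heel-toe)[:2];print('y axis deg',np.degrees(np.arctan2(yx[1],yx[0])))
h=f(c1([(474,470),(636,436),(653,528),(491,562)]),44); e=f(c1([(475,160),(518,153)]),34)
print('mallet head',h,h.mean(0),D(h[0],h[1]),D(h[1],h[2]),'butt',e.mean(0))
face=(h[2]+h[3])/2; v=(face-e.mean(0))[:2];print('face',face,'len',np.linalg.norm(v),'ang',np.degrees(np.arctan2(v[1],v[0])))
print('tin',f(c1([(444,89),(380,89),(509,92)]),55))
c=f(c2([(108,28),(460,68),(425,573),(70,543)]),70);print('crate',c,c.mean(0),[D(c[i],c[i-1]) for i in range(4)])
w=c[0]-c[3]+c[1]-c[2];print(np.degrees(np.arctan2(w[1],w[0])))
print('jar',f(c1([(218,102)]),85),'glue',f(c1([(690,72)]),135))
o=f([(316,119),(312,178),(130,217),(205,160)],[8,8,20,22]);print(o)
ss=f([(196,360),(143,386),(145,352)],[5,10,10]);print('small',ss)
E
```

```text
sq heel [ -180.  -4013.1 18000. ] toe [ -242.5 -6102.  18000. ] len 2089.8107344454693 tip [ 1000.6 -1017.7  5000. ] w 136.8682710571823 3219.7209600890096
y axis deg 88.28554685810157
mallet head [[ 4002.5 -4377.5 44000. ]
 [ 3058.3  -378.  44000. ]
 [ 5310.2    92.4 44000. ]
 [ 6257.1 -3894.7 44000. ]] [ 4657.  -2139.4 44000. ] 4109.411131477356 2300.4161588921716 butt [-2827.7 -3085.  34000. ]
face [ 5783.6 -1901.1 44000. ] len 8692.28288937492 ang 7.828055732043527
tin [[-7025.3 -6796.8 55000. ]
 [-6988.8 -8834.3 55000. ]
 [-6967.4 -4732.9 55000. ]]
crate [[-15005.4  21000.2  70000. ]
 [-13521.1  38064.1  70000. ]
 [ 10380.5  36051.6  70000. ]
 [  9213.1  19245.   70000. ]] [-2233.2 28590.2 70000. ] [np.float64(24282.09540656216), np.float64(17128.308953251522), np.float64(23986.187946754595), np.float64(16847.147771273565)]
175.52305149416725
jar [[-10331.4 -21813.4  85000. ]] glue [[-19790.5   2309.2 135000. ]]
[[-1876.   -167.8  8000. ]
 [ -936.6  -208.5  8000. ]
 [-1520.5 -8280.1 20000. ]
 [-4455.1 -5708.9 22000. ]]
small [[ 1299.1 -1092.1  5000. ]
 [ 2858.5 -3518.7 10000. ]
 [ 2189.3 -3500.2 10000. ]]
```

z was in metres; fix the units.

```bash
cat > m1.py <<'E'
from h import *
np.set_printoptions(precision=1,suppress=True)
c1=lambda P:np.array(P)/3.7+[150,180]-0.36
c2=lambda P:np.array(P)/3.15+[435,160]-0.34
f=lambda P,z:px2w('top',P,np.array(z)/1000)*1000
D=lambda a,b:np.linalg.norm(a-b)
s=f(c1([(252,237),(249,277),(48,226),(46,266)]),18); t=f(c1([(178,542),(234,545)]),5)
heel=(s[0]+s[1])/2;toe=(s[2]+s[3])/2;tip=t.mean(0)
print('sq heel',heel,'toe',toe,'len',D(heel,toe),'tip',tip,'w',D(t[0],t[1]),D(heel[:2],tip[:2]))
yx=(heel-toe)[:2];print('y axis deg',np.degrees(np.arctan2(yx[1],yx[0])))
h=f(c1([(474,470),(636,436),(653,528),(491,562)]),44); e=f(c1([(475,160),(518,153)]),34)
print('mallet head',h.mean(0),D(h[0],h[1]),D(h[1],h[2]),'butt',e.mean(0))
face=(h[2]+h[3])/2; v=(face-e.mean(0))[:2];print('face',face,'len',np.linalg.norm(v),'ang',np.degrees(np.arctan2(v[1],v[0])))
print('tin',f(c1([(444,89),(380,89),(509,92)]),55))
c=f(c2([(108,28),(460,68),(425,573),(70,543)]),70);print('crate',c,c.mean(0),[D(c[i],c[i-1]) for i in range(4)])
w=c[0]-c[3]+c[1]-c[2];print(np.degrees(np.arctan2(w[1],w[0])))
print('jar',f(c1([(218,102)]),85),'glue',f(c1([(690,72)]),135))
o=f([(316,119),(312,178),(130,217),(205,160)],[8,8,20,22]);print(o)
ss=f([(196,360),(143,386),(145,352)],[5,10,10]);print('small',ss)
E
python3 m1.py
```

```text
sq heel [496.8 247.1  18. ] toe [499.8 348.4  18. ] len 101.303150495515 tip [356.7 267.4   5. ] w 27.843479387557654 141.5941830082552
y axis deg -91.71445314189849
mallet head [387.3  91.   44. ] 76.6989874444486 42.93549232306828 butt [546.5 127.3  34. ]
face [366.2  86.6  44. ] len 184.79353135129972 ang -167.2784887646235
tin [[575.4 150.6  55. ]
 [574.9 180.5  55. ]
 [574.5 120.3  55. ]]
crate [[ 639.9 -185.9   70. ]
 [ 623.1 -378.3   70. ]
 [ 353.8 -355.6   70. ]
 [ 366.9 -166.2   70. ]] [ 495.9 -271.5   70. ] [np.float64(273.6752223961477), np.float64(193.04733317142924), np.float64(270.34015025696027), np.float64(189.87846130437498)]
-4.476948505832745
jar [[563.6 248.8  85. ]] glue [[573.4  38.1 135. ]]
[[741.   75.8   8. ]
 [630.5  80.6   8. ]
 [551.5 410.9  20. ]
 [658.  275.5  22. ]]
small [[295.9 282.6   5. ]
 [246.  377.5  10. ]
 [307.4 375.9  10. ]]
```

Candidates in the top picture:
- **Tin:** (270,204) squat plain lid (62 mm). The others are the jar (213,209, glass and taller), the spray can (120,214, tall) and the glue (335,206).
- **Square:** (200,280) large (101 mm stock). The other is the small one at (165,365), about 61 mm stock, which is the look-alike.
- **Mallet:** (300,290) is the only one.

Checking the choice and poses with a model overlay in the top and side views.

```bash
cat > ov.py <<'E'
from h import *
def box(x0,x1,y0,y1,z0,z1):
    return [np.array([[x0,y0,z],[x1,y0,z],[x1,y1,z],[x0,y1,z]],float) for z in (z0,z1)]
th=np.linspace(0,2*np.pi,40)
M={'crate':box(-138,138,-98,98,0,70)+box(-130,130,-90,90,8,70),
'mallet':box(50,95,-40,40,0,44)+box(-95,50,-12,12,10,34),
'square':box(-76,-54,-50,50,0,18)+box(-54,76,22,50,0,5),
'tin':[np.c_[31*np.cos(th),31*np.sin(th),0*th+z] for z in (0,55)]}
def draw(img,name,poses,s=1,m=None):
    for k,(x,y,a,z) in poses.items():
        c,sn=np.cos(np.radians(a)),np.sin(np.radians(a))
        for poly in M[k]:
            P=np.c_[poly[:,0]*c-poly[:,1]*sn+x,poly[:,0]*sn+poly[:,1]*c+y,poly[:,2]+z]/1000
            cv2.polylines(img,[np.round(w2px(name,P,m)*s*8+ (s-1)*4).astype(int)],True,(0,255,0),1,cv2.LINE_AA,3)
    return img
E
python3 - <<'E'
from ov import *
ax=np.array([np.cos(np.radians(-167.3)),np.sin(np.radians(-167.3))])
mo=np.array([546.5,127.3])+95*ax-ax*2
sx=np.radians(178.3);ex=np.array([np.cos(sx),np.sin(sx)]);
so=np.array([498.3,297.7])+65*ex
print(mo,so)
poses={'crate':(495.9,-271.5,175.5,0),'mallet':(*mo,-167.3,0),'square':(*so,178.3,0),'tin':(575,150.6,0,0)}
for n,r in (('top',(150,180,210,165)),('top',(440,160,150,190)),('side',(215,100,215,300))):
    a=cv2.imread(f'pics/{n}0.png'); s=3 if n=='top' else 2
    b=draw(cv2.resize(a,None,fx=s,fy=s,interpolation=cv2.INTER_CUBIC),n,poses,s)
    x,y,w,h=[v*s for v in r]; cv2.imwrite(f'pics/ov_{n}{r[0]}.png',b[y:y+h,x:x+w])
print('spray',px2w('top',[(119,213)],.14),px2w('side',[(298,364)],.14))
E
```

```text
[455.77528741 106.854303  ] [433.32860909 299.62830587]
spray [[0.54504817 0.37698503 0.14      ]] [[0.54416627 0.38612456 0.14      ]]
```

View pics/ov_top150.png

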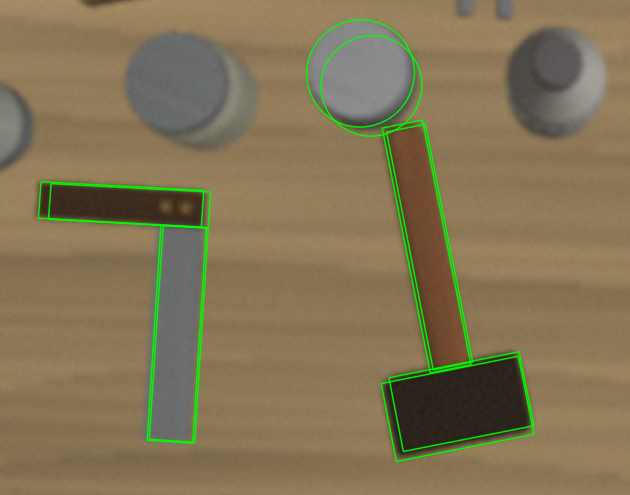

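View pics/ov_top440.png

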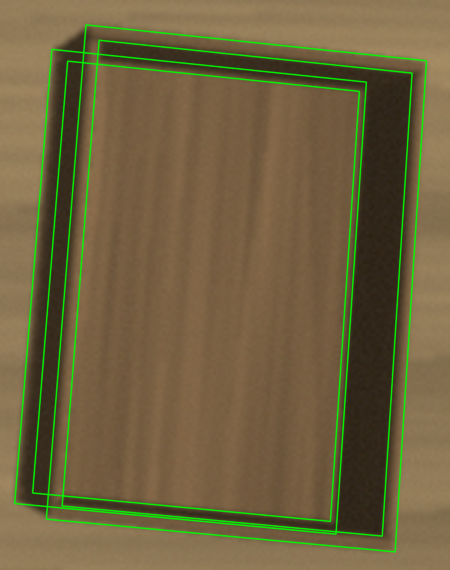

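View pics/ov_side215.png

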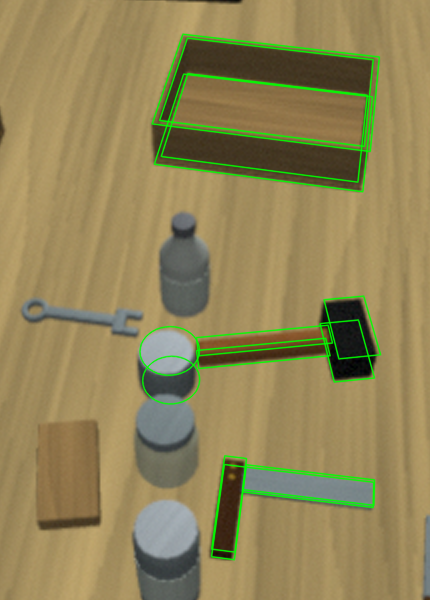

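The overlays fit in both views to within about 2 mm, which confirms all three targets and the crate. A helper will work out the shifts.

```bash
cat > go.py <<'E'
# usage: go.py x y z phi  (mm, deg; phi = world angle of the tool x axis)
import sys
from h import *
from scipy.spatial.transform import Rotation as R
np.set_printoptions(precision=2,suppress=True)
s=observe(); q=s['tool_rot']; r=R.from_quat([q[1],q[2],q[3],q[0]]); m=r.as_matrix()
phi=np.degrees(np.arctan2(m[1,0],m[0,0])); p=s['position']*1000
print('t',round(s['t'],2),'p',p,'phi',round(phi,2),'tilt',np.degrees(np.arccos(-m[2,2])).round(2),'F',s['ft_force'],'grip',round(s['grip_width']*87,1),'q7',s['joint_pos'][6].round(2))
a=[float(v) for v in sys.argv[1:]]
while a:
    x,y,z,f=a[:4]; a=a[4:]
    c,sn=np.cos(np.radians(phi)),np.sin(np.radians(phi)); d=np.array([x,y,z])-p
    yaw=np.radians((phi-f+180)%360-180)
    L=np.linalg.norm(d)
    print('tool shift',[round(v,1) for v in (d[0]*c+d[1]*sn, d[0]*sn-d[1]*c, -d[2])],'yaw',round(yaw,3),'rows>=',round(L/41.7,1),round(abs(yaw)/.125,1))
    p=np.array([x,y,z]); phi=f
E
python3 go.py 480 -270 190 12.7 428 100.5 190 12.7 428 100.5 7 12.7
```

```text
t 0.15 p [ 240.76 -603.25  185.5 ] phi 21.77 tilt 0.09 F [ 0.13  0.72 -0.01] grip 86.9 q7 -0.06
tool shift [np.float64(345.8), np.float64(-220.8), np.float64(-4.5)] yaw 0.158 rows>= 9.8 1.3
tool shift [np.float64(30.7), np.float64(-372.9), np.float64(-0.0)] yaw 0.0 rows>= 9.0 0.0
tool shift [np.float64(0.0), np.float64(0.0), np.float64(183.0)] yaw 0.0 rows>= 4.4 0.0
```

```bash
python3 -m inch '[28.8,-18.4,-0.4,0,28.8,-18.4,-0.4,0,28.8,-18.4,-0.4,0,28.8,-18.4,-0.4,0,28.8,-18.4,-0.4,0,28.8,-18.4,-0.4,0,28.8,-18.4,-0.4,0,28.8,-18.4,-0.4,0,28.8,-18.4,-0.4,0,28.8,-18.4,-0.4,0,28.8,-18.4,-0.4,0,28.8,-18.4,-0.4,0,0,0,0,0.08,0,0,0,0.08,0,0,0,0]' -1; python3 go.py 428 100.5 190 12.7
```

```text
t: 1.4
position: [0.4803, -0.2697, 0.1909]
tool_rot: [-0.0, 0.994, 0.11, -0.0]
ft_force: [-0.7, -0.4, -0.3]
grip_width: 1.001
t 1.4 p [ 480.28 -269.71  190.86] phi 12.58 tilt 0.03 F [-0.71 -0.37 -0.28] grip 87.1 q7 -0.92
tool shift [np.float64(29.6), np.float64(-372.7), np.float64(0.9)] yaw -0.002 rows>= 9.0 0.0
```

```bash
python3 -m inch '[2.5,-31,0,0,2.5,-31,0,0,2.5,-31,0,0,2.5,-31,0,0,2.5,-31,0,0,2.5,-31,0,0,2.5,-31,0,0,2.5,-31,0,0,2.5,-31,0,0,2.5,-31,0,0,2.5,-31,0,0,2.5,-31,0,0,0,0,25,0,0,0,25,0,0,0,25,0,0,0,0,0]' 0.2; python3 go.py 428 100.5 6 12.7
python3 - <<'E'
from ov import *
m=camera_model('wrist');a=read_camera('wrist')[:,:,::-1].copy();cv2.imwrite('pics/w1raw.png',a)
cv2.imwrite('pics/w1.png',draw(a,'wrist',{'mallet':(455.8,106.9,-167.3,0)},1,m))
E
```

```text
t: 2.73
position: [0.4244, 0.098, 0.1119]
tool_rot: [-0.0, 0.994, 0.111, -0.004]
ft_force: [-1.2, -0.6, -0.1]
grip_width: 0.398
t 2.73 p [424.44  98.02 111.94] phi 12.69 tilt 0.46 F [-1.24 -0.59 -0.11] grip 34.6 q7 -1.58
tool shift [np.float64(4.0), np.float64(-1.6), np.float64(105.9)] yaw -0.0 rows>= 2.5 0.0
```

View pics/w1.png

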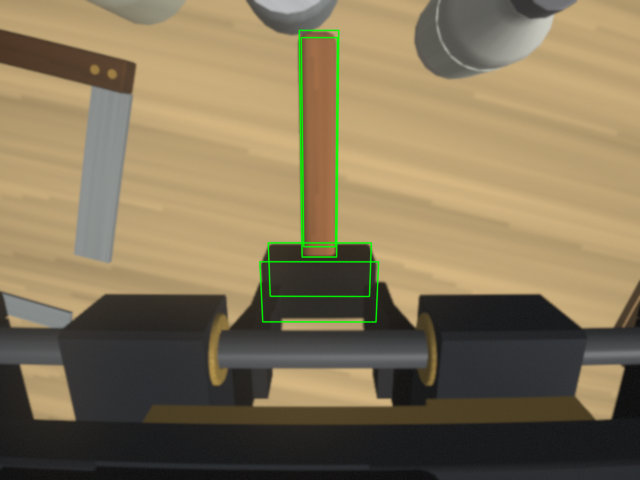

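```bash
python3 -m inch '[1,-0.5,20,0,1,-0.5,20,0,1,-0.5,20,0,1,0,20,0,0,0,13,0,0,0,6,0,0,0,6,0,0,0,0,0,0,0,0,0]' 0; python3 go.py 428 100.5 6 12.7
```

```text
t: 3.53
position: [0.4327, 0.1014, 0.012]
tool_rot: [0.0, 0.994, 0.11, 0.001]
ft_force: [-0.1, 0.3, -0.4]
grip_width: 0.5
t 3.53 p [432.68 101.38  12.03] phi 12.59 tilt 0.07 F [-0.15  0.3  -0.42] grip 43.5 q7 -1.71
tool shift [np.float64(-4.8), np.float64(-0.2), np.float64(6.0)] yaw -0.002 rows>= 0.2 0.0
```

```bash
python3 -m inch '[-3,0,3,0,0,0,3,0,0,0,0,0]' 0; python3 -m inch '[0,0,0,0,0,0,0,0,0,0,0,0,0,0,0,0,0,0,0,0,0,0,0,0]' 1 50; python3 go.py 428 100.5 6 12.7
```

```text
t: 3.78
position: [0.4286, 0.1005, 0.005]
tool_rot: [0.0, 0.994, 0.11, -0.0]
ft_force: [0.0, -0.2, 0.3]
grip_width: 0.499
t: 4.28
position: [0.4289, 0.1008, 0.0052]
tool_rot: [0.0, 0.994, 0.11, 0.0]
ft_force: [0.2, -0.9, 0.8]
grip_width: 0.13
t 4.28 p [428.94 100.77   5.16] phi 12.6 tilt 0.01 F [ 0.2  -0.94  0.76] grip 11.3 q7 -1.71
tool shift [np.float64(-1.0), np.float64(0.1), np.float64(-0.8)] yaw -0.002 rows>= 0.0 0.0
```

```bash
python3 -m inch '[0,0,0,0,0,0,0,0]'; python3 - <<'E'
from h import *
cv2.imwrite('pics/w2.png',read_camera('wrist')[:,:,::-1]); a=read_camera('side')[:,:,::-1]; cv2.imwrite('pics/s2.png',cv2.resize(a[220:340,260:460],None,fx=4,fy=4))
E
```

```text
t: 4.45
position: [0.4289, 0.1008, 0.0051]
tool_rot: [0.0, 0.994, 0.11, 0.0]
ft_force: [-0.8, -0.6, -0.1]
grip_width: 0.027
```

View pics/w2.png

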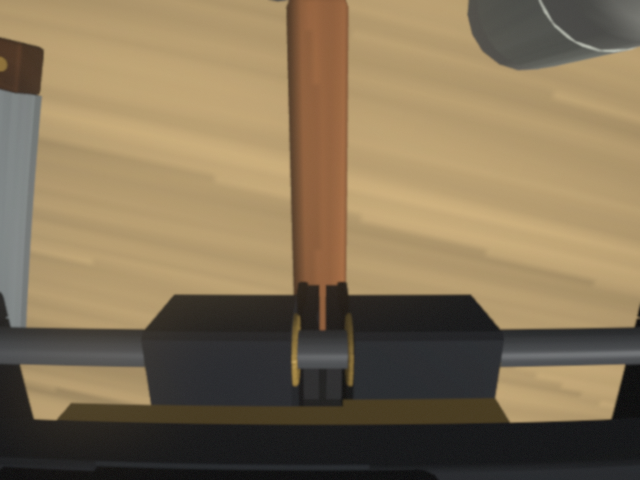

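View pics/s2.png

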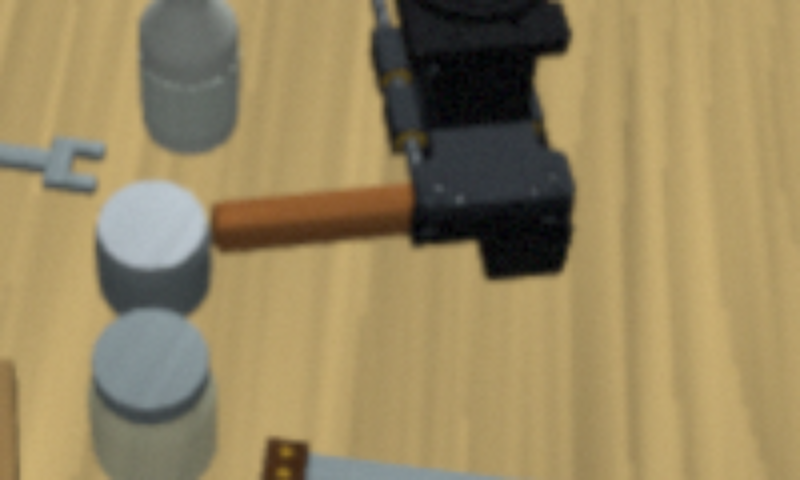

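```bash
python3 - <<'E'
from h import *
from scipy.spatial.transform import Rotation as R
s=observe();p=s['position'];q=s['tool_rot'];m=R.from_quat([q[1],q[2],q[3],q[0]]).as_matrix()
print(s['grip_width'])
for d in ([0,0,0],[0,0,-.019],[0,0,-.05],[.0095,0,0],[.0095,.012,-.019],[.0095,-.012,-.019],[.0095,.012,0],[.0095,0,-0.07]):
    print(d,w2px('wrist',[p+m@np.array(d)])[0].round(1))
P=px2w('wrist',[(289,100),(347,100),(292,250),(347,250),(322,287)],.034);print(P*1000)
E
```

```text
0.010050268665811499
[0, 0, 0] [320.8 273.2]
[0, 0, -0.019] [320.7 287.7]
[0, 0, -0.05] [320.3 318.2]
[0.0095, 0, 0] [320.8 255.4]
[0.0095, 0.012, -0.019] [347.  268.3]
[0.0095, -0.012, -0.019] [294.3 268.3]
[0.0095, 0.012, 0] [344.9 255.4]
[0.0095, 0, -0.07] [320.  319.6]
[[506.32194308 130.54398405  34.        ]
 [511.22074457 108.6409801   34.        ]
 [447.02689782 117.22649487  34.        ]
 [452.14032494  94.44215006  34.        ]
 [433.33154446 101.10450527  34.        ]]
```

The fingers closed to nothing although the TCP reads z = 5 mm. I'll raise the arm and check where the fingertips really are.

```bash
python3 -m inch '[0,0,0,0,0,0,-20,0,0,0,-40,0,0,0,-35,0,0,0,0,0,0,0,0,0]' 0.2; python3 - <<'E'
from h import *
from scipy.spatial.transform import Rotation as R
s=observe();p=s['position'];q=s['tool_rot'];m=R.from_quat([q[1],q[2],q[3],q[0]]).as_matrix()
print(p,s['grip_width'])
for n,sl in (('side',(210,350,290,450)),('top',(200,360,230,390))):
    a=read_camera(n)[:,:,::-1].copy()
    for d,c in (([0,0,0],(0,0,255)),([0,0,-.03],(0,255,0))):
        u=w2px(n,[p+m@np.array(d)])[0]; print(n,u); cv2.circle(a,tuple(int(round(v)) for v in u),1,c,-1)
    y0,y1,x0,x1=sl
    cv2.imwrite(f'pics/chk_{n}.png',cv2.resize(a[y0:y1,x0:x1],None,fx=4,fy=4,interpolation=cv2.INTER_CUBIC))
cv2.imwrite('pics/w3.png',read_camera('wrist')[:,:,::-1])
E
```

```text
t: 5.05
position: [0.4308, 0.1009, 0.1023]
tool_rot: [0.001, 0.994, 0.11, 0.002]
ft_force: [-0.3, -0.4, 0.2]
grip_width: 0.358
[0.43082394 0.10089657 0.10225344] 0.3575740775194933
side [371.55195    247.80722886]
side [373.02463878 238.46302486]
top [294.45145929 290.32895901]
top [293.08108196 291.30828837]
```

View pics/chk_side.png

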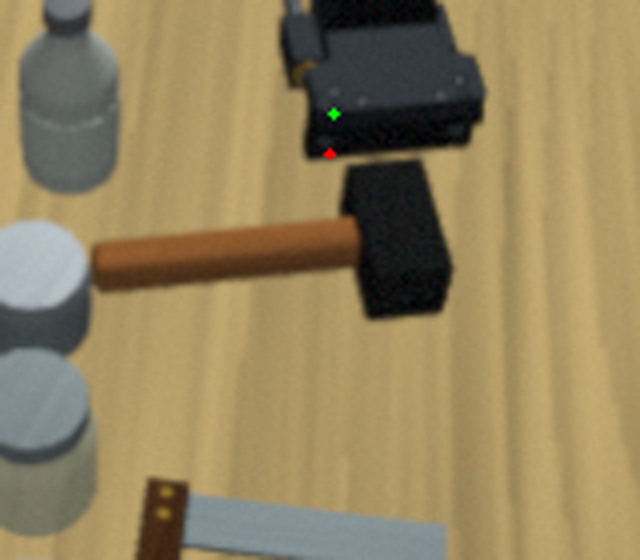

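View pics/w3.png

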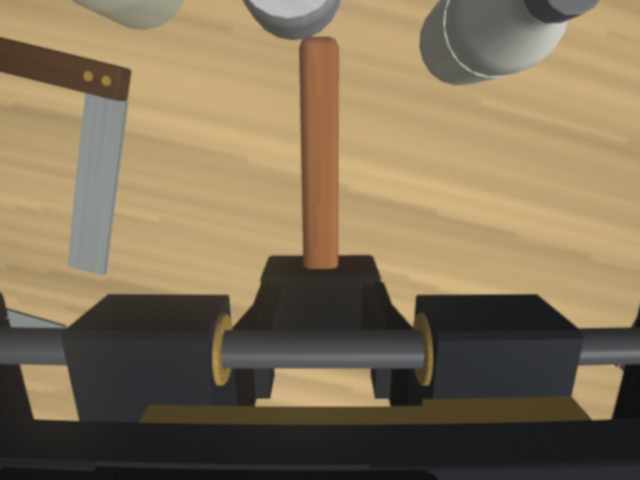

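```bash
python3 - <<'E'
import cv2,numpy as np
for n,o in (('w3','e3'),('wrist0','e0'),('w2','e2')):
    a=cv2.imread(f'pics/{n}.png')
    b=a[230:430,90:570] if n=='wrist0' else a[235:415,220:430]
    b=(255*(b/255.)**0.45).astype(np.uint8)
    cv2.imwrite(f'pics/{o}.png',cv2.resize(b,None,fx=1.6 if n=='wrist0' else 3,fy=1.6 if n=='wrist0' else 3,interpolation=cv2.INTER_CUBIC))
E
```

```text
(no output)
```

View pics/e3.png

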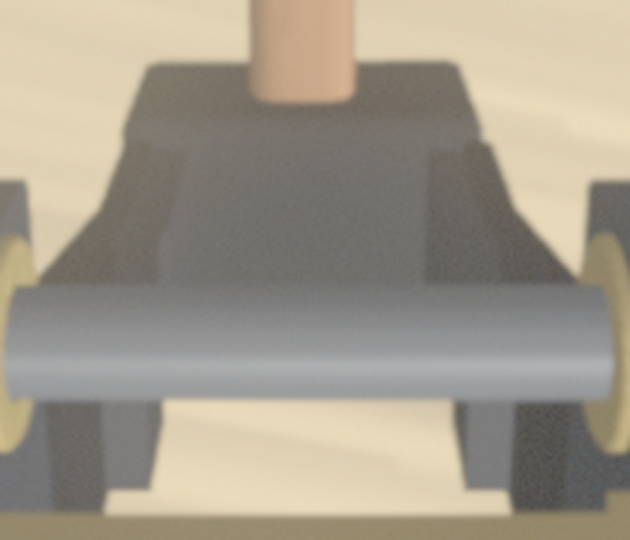

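View pics/e0.png

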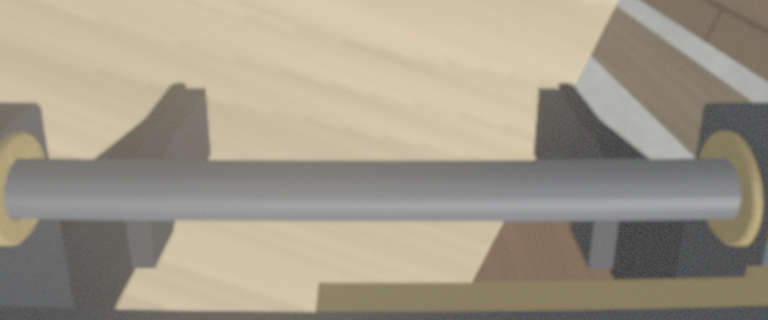

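View pics/e2.png

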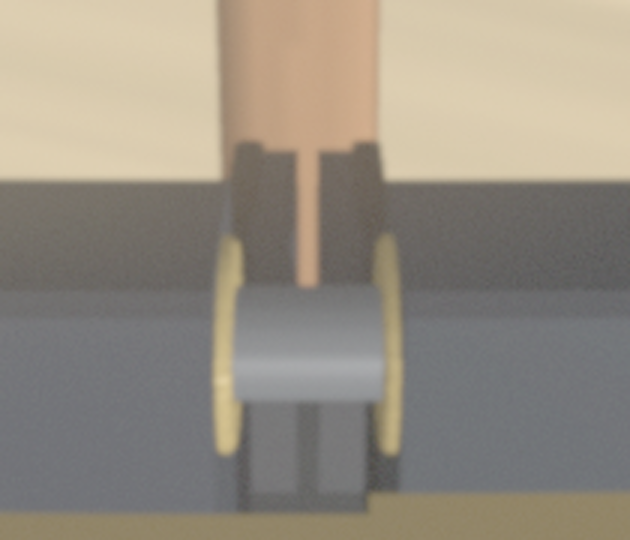

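```bash
python3 - <<'E'
from h import *
from scipy.spatial.transform import Rotation as R
s=observe();p=s['position'];q=s['tool_rot'];m=R.from_quat([q[1],q[2],q[3],q[0]]).as_matrix()
x0,y0=290,210
for d in ([.0375,-.095,-.07],[-.0375,-.095,-.07],[.0375,.095,-.07],[-.0375,.095,-.07],[0,0,0]):
    print(d,(p+m@np.array(d)).round(3),((w2px('side',[p+m@np.array(d)])[0]-[x0,y0])*4).round(), ((w2px('top',[p+m@np.array(d)])[0]-[230,200])*4).round())
E
```

```text
[0.0375, -0.095, -0.07] [0.444 0.201 0.169] [304. 229.] [-28. 326.]
[-0.0375, -0.095, -0.07] [0.371 0.185 0.169] [466. 214.] [ 10. 530.]
[0.0375, 0.095, -0.07] [0.485 0.016 0.169] [237. -66.] [483. 224.]
[-0.0375, 0.095, -0.07] [ 0.412 -0.     0.169] [380. -77.] [525. 429.]
[0, 0, 0] [0.428 0.1   0.099] [331. 155.] [259. 368.]
```

View pics/chk_top.png

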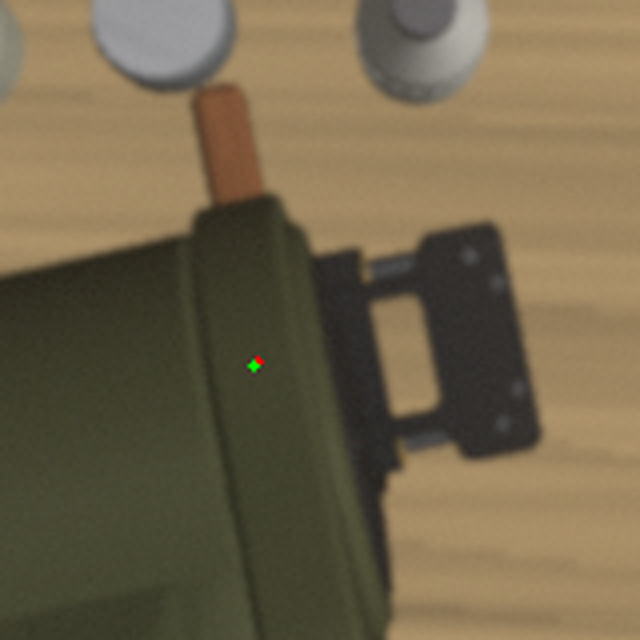

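```bash
python3 - <<'E'
from ov import *
m=camera_model('wrist');a=cv2.imread('pics/w3.png')
print(np.array(m['world_from_camera'])[:3,3])
P={'mallet':(455.8,106.9,-167.3,0),'square':(433.3,299.6,178.3,0),'tin':(575,150.6,0,0)}
b=draw(cv2.resize(a,None,fx=1.25,fy=1.25),'wrist',P,1.25,m)
cv2.imwrite('pics/w3o.png',b)
m2=dict(m);T=np.array(m['world_from_camera']).copy();T[2,3]+=.036;m2['world_from_camera']=T
b=draw(cv2.resize(a,None,fx=1.25,fy=1.25),'wrist',P,1.25,m2)
cv2.imwrite('pics/w3o2.png',b)
E
```

```text
[0.50072029 0.11590996 0.29673769]
```

View pics/w3o.png

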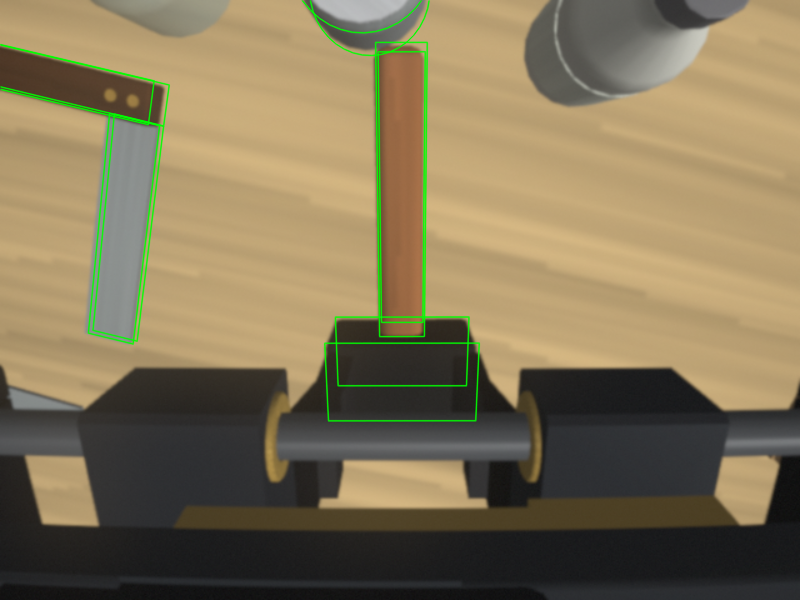

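View pics/w3o2.png

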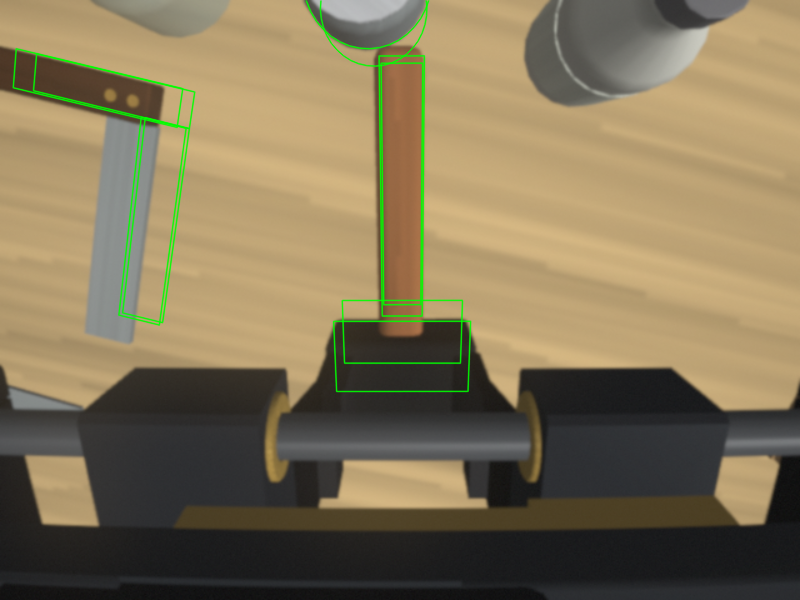

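The camera pose agrees with the scene, but the real fingertips sit roughly 35 mm short of the reported TCP. Two things show it: they closed above the handle, and the finger geometry in the image gives a tip at depth about 172 mm against 210 mm. I'll go down in steps while watching the force.

```bash
python3 -m inch '[0,0,30,0,0,0,30,0,0,0,25,0,0,0,0,0,0,0,0,0]' 0; python3 -m inch '[0,0,8,0,0,0,8,0,0,0,0,0]';python3 -m inch '[0,0,6,0,0,0,4,0,0,0,0,0]'; python3 go.py 428 100.5 -22 12.7
```

```text
t: 5.62
position: [0.4265, 0.1009, 0.0135]
tool_rot: [-0.001, 0.994, 0.11, -0.003]
ft_force: [0.1, 0.4, 0.8]
grip_width: 0.498
t: 5.87
position: [0.4286, 0.1006, -0.0014]
tool_rot: [0.0, 0.994, 0.11, -0.0]
ft_force: [-0.9, 0.0, -0.6]
grip_width: 0.498
t: 6.12
position: [0.4284, 0.1006, -0.0114]
tool_rot: [0.0, 0.994, 0.11, -0.0]
ft_force: [-0.1, 0.3, -0.6]
grip_width: 0.497
t 6.12 p [428.42 100.6  -11.43] phi 12.6 tilt 0.05 F [-0.07  0.33 -0.64] grip 43.3 q7 -1.74
tool shift [np.float64(-0.4), np.float64(0.0), np.float64(10.6)] yaw -0.002 rows>= 0.3 0.0
```

```bash
python3 -m inch '[0,0,4,0,0,0,4,0,0,0,3,0,0,0,0,0]'; python3 -m inch '[0,0,0,0,0,0,0,0,0,0,0,0,0,0,0,0,0,0,0,0,0,0,0,0,0,0,0,0]' 1 50; python3 - <<'E'
from h import *
cv2.imwrite('pics/w4.png',cv2.convertScaleAbs(read_camera('wrist')[:,:,::-1],alpha=1.6))
E
```

```text
t: 6.45
position: [0.4283, 0.1007, -0.0225]
tool_rot: [-0.0, 0.994, 0.11, -0.001]
ft_force: [1.1, -0.7, -0.0]
grip_width: 0.501
t: 7.03
position: [0.4291, 0.101, -0.0217]
tool_rot: [-0.0, 0.994, 0.11, 0.0]
ft_force: [0.2, 2.0, 0.3]
grip_width: 0.27
```

View pics/w4.png

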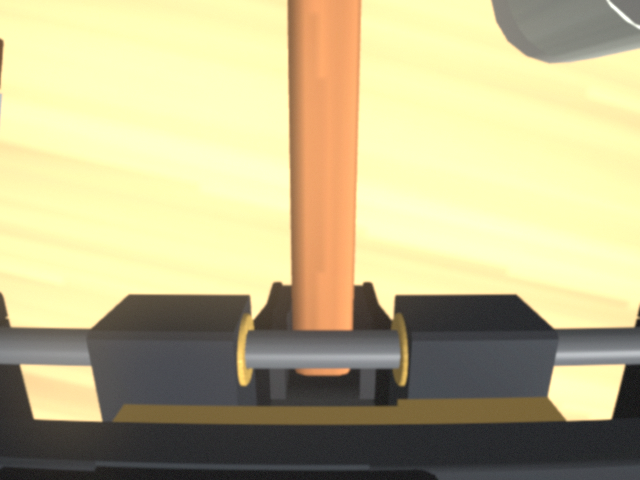

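```bash
python3 -m inch '[0,0,-5,0,0,0,-15,0,0,0,-25,0,0,0,-30,0,0,0,-30,0,0,0,-30,0,0,0,-25,0,0,0,0,0,0,0,0,0]'; python3 go.py 435 -313 138 -4.5 435 -313 -14 -4.5; python3 - <<'E'
from h import *
cv2.imwrite('pics/s5.png',read_camera('side')[:,:,::-1])
E
```

```text
t: 7.83
position: [0.4292, 0.1005, 0.1386]
tool_rot: [0.001, 0.994, 0.109, 0.001]
ft_force: [-1.4, 0.6, -5.1]
grip_width: 0.271
t 7.83 p [429.23 100.48 138.59] phi 12.57 tilt 0.12 F [-1.44  0.56 -5.05] grip 23.5 q7 -1.57
tool shift [np.float64(-84.4), np.float64(404.8), np.float64(0.6)] yaw 0.298 rows>= 9.9 2.4
tool shift [np.float64(0.0), np.float64(-0.0), np.float64(152.0)] yaw 0.0 rows>= 3.6 0.0
```

View pics/s5.png

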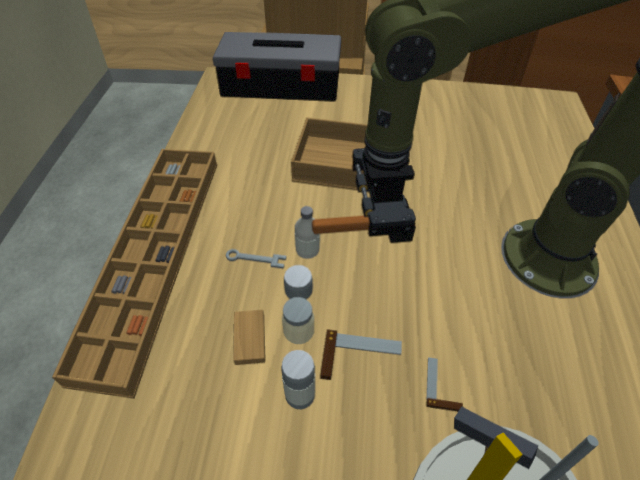

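```bash
python3 -m inch '[0,28,0,0,0,29,0,0,0,29,0,0,-6,29,0,0,-6,29,0,0,-6,29,0,0,-7,29,0,0,-7,29,0,0,-7,29,0,0,-9,29,0,0,-9,29,0,0,-9,29,0,0,-9,29,0,0,-9,29,0,0,0,0,0,0.1,0,0,0,0.1,0,0,0,0.1,0,0,0,0,0,0,0,0]'; python3 go.py 435 -313 60 -4.5; python3 - <<'E'
from h import *
cv2.imwrite('pics/w6.png',cv2.convertScaleAbs(read_camera('wrist')[:,:,::-1],alpha=1.3))
cv2.imwrite('pics/s6.png',cv2.resize(read_camera('side')[80:260,260:440,::-1],None,fx=3.3,fy=3.3))
E
```

```text
t: 9.47
position: [0.4339, -0.3117, 0.1356]
tool_rot: [-0.001, 0.999, -0.039, -0.002]
ft_force: [-0.9, 0.7, -5.4]
grip_width: 0.271
t 9.47 p [ 433.88 -311.74  135.58] phi -4.41 tilt 0.27 F [-0.89  0.66 -5.36] grip 23.6 q7 -1.11
tool shift [np.float64(1.2), np.float64(1.2), np.float64(75.6)] yaw 0.002 rows>= 1.8 0.0
```

View pics/w6.png

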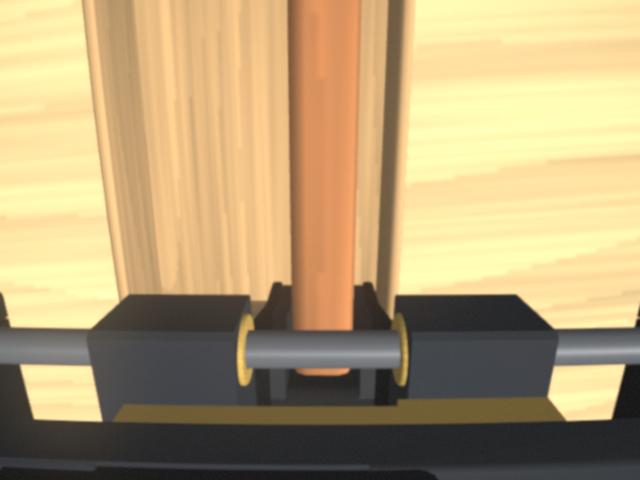

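View pics/s6.png

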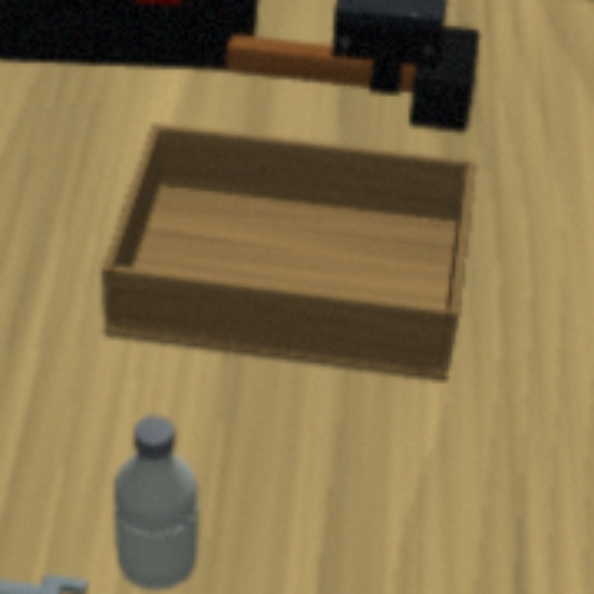

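```bash
python3 - <<'E'
from ov import *
m=camera_model('wrist');a=cv2.imread('pics/w6.png')
a2=np.radians(175.5);o=np.array([433.9,-311.7])-27.4*np.array([np.cos(a2),np.sin(a2)])
print(o)
b=draw(a,'wrist',{'crate':(495.9,-271.5,175.5,0),'mallet':(*o,175.6,157.3)},1,m)
cv2.imwrite('pics/w6o.png',b)
E
```

```text
[ 461.21553494 -313.84977922]
```

View pics/w6o.png

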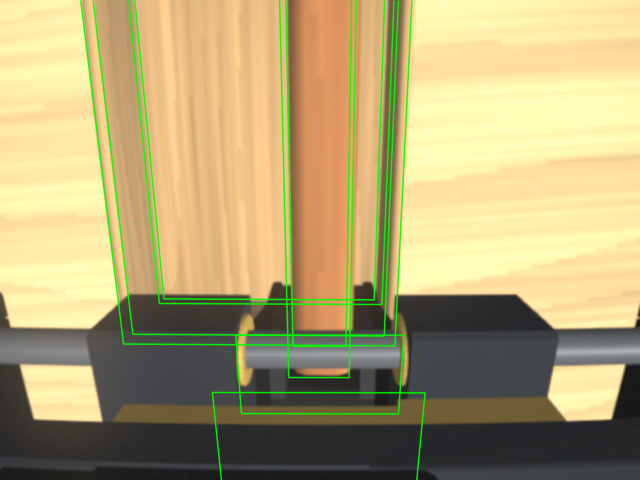

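```bash
python3 -m inch '[1,-2,20,0,0,0,25,0,0,0,25,0,0,0,20,0,0,0,0,0]'; python3 -m inch '[0,0,15,0,0,0,12,0,0,0,12,0,0,0,10,0,0,0,0,0]';python3 -m inch '[0,0,3,0,0,0,2,0,0,0,0,0]'; python3 go.py 435 -310 -14 -4.5
```

```text
t: 9.98
position: [0.4328, -0.3084, 0.0433]
tool_rot: [-0.003, 0.999, -0.039, -0.004]
ft_force: [-0.7, 0.7, -5.1]
grip_width: 0.275
t: 10.4
position: [0.4348, -0.3099, -0.0029]
tool_rot: [-0.001, 0.999, -0.04, -0.002]
ft_force: [-1.1, -0.2, -4.8]
grip_width: 0.269
t: 10.65
position: [0.4366, -0.3111, -0.0056]
tool_rot: [0.0, 0.999, -0.04, 0.0]
ft_force: [-0.0, -0.2, -5.0]
grip_width: 0.273
t 10.65 p [ 436.6  -311.08   -5.64] phi -4.59 tilt 0.03 F [-0.04 -0.23 -4.99] grip 23.8 q7 -1.16
tool shift [np.float64(-1.7), np.float64(-1.0), np.float64(8.4)] yaw -0.002 rows>= 0.2 0.0
```

```bash
python3 -m inch '[-2,-1,3,0,0,0,3,0,0,0,0,0]'; python3 -m inch '[0,0,1,0,0,0,1,0,0,0,0,0]'; python3 go.py 435 -310 -14 -4.5
```

```text
t: 10.9
position: [0.4339, -0.3095, -0.0123]
tool_rot: [-0.0, 0.999, -0.04, -0.0]
ft_force: [-0.9, 0.6, -4.0]
grip_width: 0.275
t: 11.15
position: [0.4346, -0.3099, -0.0136]
tool_rot: [0.0, 0.999, -0.04, 0.0]
ft_force: [-0.1, -0.5, -3.3]
grip_width: 0.271
t 11.15 p [ 434.57 -309.87  -13.62] phi -4.6 tilt 0.01 F [-0.1  -0.49 -3.32] grip 23.6 q7 -1.16
tool shift [np.float64(0.4), np.float64(0.1), np.float64(0.4)] yaw -0.002 rows>= 0.0 0.0
```

Contact is starting, since the weight is being carried. One more mm, then release with a partial opening only.

```bash
python3 -m inch '[0,0,0.7,0,0,0,0,0,0,0,0,0]'; python3 -m inch '[0,0,0,0,0,0,0,0,0,0,0,0,0,0,0,0]' 0.2; python3 -m inch '[0,0,-10,0,0,0,-25,0,0,0,-35,0,0,0,-35,0,0,0,-35,0,0,0,-30,0,0,0,0,0]'; python3 go.py  575 150.6 150 85.5
```

```text
t: 11.4
position: [0.4347, -0.3099, -0.0138]
tool_rot: [0.0, 0.999, -0.04, 0.0]
ft_force: [-2.3, 2.4, 4.9]
grip_width: 0.271
t: 11.73
position: [0.4347, -0.31, -0.0145]
tool_rot: [0.0, 0.999, -0.04, 0.0]
ft_force: [-0.9, 0.8, -0.1]
grip_width: 0.388
t: 12.32
position: [0.4384, -0.3122, 0.1635]
tool_rot: [0.004, 0.999, -0.04, 0.005]
ft_force: [1.4, -0.3, -0.1]
grip_width: 0.397
t 12.32 p [ 438.37 -312.18  163.49] phi -4.59 tilt 0.74 F [ 1.37 -0.32 -0.1 ] grip 34.5 q7 -1.11
tool shift [np.float64(99.2), np.float64(-472.2), np.float64(13.5)] yaw -1.572 rows>= 11.6 12.6
```

```bash
python3 -m inch '[7.1,-33.8,0,0,7.1,-33.8,0,0,7.1,-33.8,0,0,7.1,-33.8,0,0,7.1,-33.8,0,0,7.1,-33.8,0,0,7.1,-33.8,0,0,7.1,-33.8,0,0,7.1,-33.8,0,0,7.1,-33.8,0,0,7.1,-33.8,0,0,7.1,-33.8,0,0,7.1,-33.8,0,0,7.1,-33.8,0,0]' -0.8; python3 -m inch '[0,0,0,-0.121,0,0,0,-0.121,0,0,0,-0.121,0,0,0,-0.121,0,0,0,-0.121,0,0,0,-0.121,0,0,0,-0.121,0,0,0,-0.121,0,0,0,-0.121,0,0,0,-0.121,0,0,0,-0.121,0,0,0,-0.121,0,0,0,-0.12,0,0,0,0,0,0,0,0]'; python3 go.py  575 150.6 50 85.5
python3 - <<'E'
from ov import *
a=read_camera('top')[:,:,::-1]
a2=np.radians(175.4);o=np.array([434.7,-309.9])-27.4*np.array([np.cos(a2),np.sin(a2)])
b=draw(cv2.resize(a,None,fx=3,fy=3,interpolation=cv2.INTER_CUBIC),'top',{'mallet':(*o,175.4,8)},3)
cv2.imwrite('pics/t7.png',b[480:1050,1320:1770])
m=camera_model('wrist');w=read_camera('wrist')[:,:,::-1].copy()
cv2.imwrite('pics/w7.png',draw(w,'wrist',{'tin':(575,150.6,0,0)},1,m))
E
```

```text
t: 13.48
position: [0.5717, 0.1554, 0.1557]
tool_rot: [0.0, 0.999, -0.04, 0.0]
ft_force: [-0.1, -0.1, 0.1]
grip_width: 0.903
t: 14.73
position: [0.5714, 0.1538, 0.1554]
tool_rot: [-0.0, 0.736, 0.677, -0.0]
ft_force: [-0.9, 0.2, -0.4]
grip_width: 0.899
t 14.73 p [571.4  153.81 155.42] phi 85.28 tilt 0.01 F [-0.92  0.24 -0.36] grip 78.2 q7 -0.6
tool shift [np.float64(-2.9), np.float64(3.9), np.float64(105.4)] yaw -0.004 rows>= 2.5 0.0
```

View pics/t7.png

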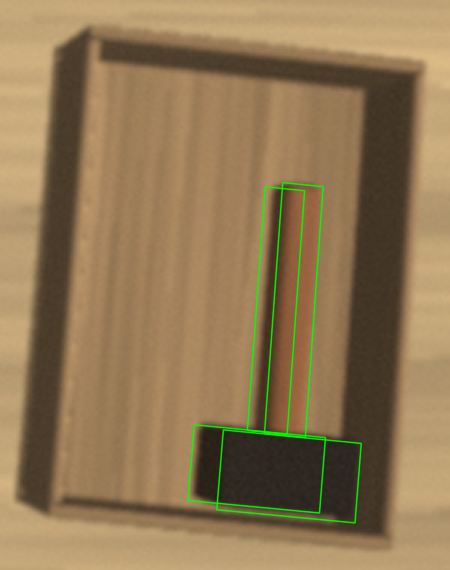

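View pics/w7.png

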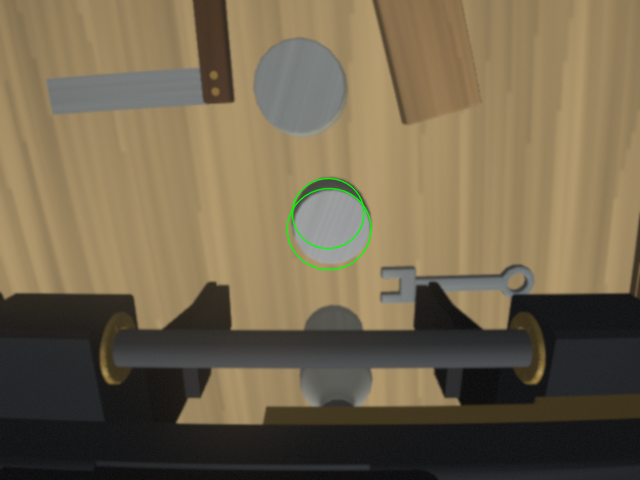

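```bash
python3 -m inch '[-2.9,3.9,30,0,0,0,35,0,0,0,30,0,0,0,25,0,0,0,0,0,0,0,0,0]' -1; python3 -m inch '[0,0,15,0,0,0,15,0,0,0,10,0,0,0,0,0,0,0,0,0]'; python3 go.py  575 150.6 -8 85.5;python3 - <<'E'
from ov import *
m=camera_model('wrist');w=read_camera('wrist')[:,:,::-1].copy()
cv2.imwrite('pics/w8.png',cv2.convertScaleAbs(draw(w,'wrist',{'tin':(575,150.6,0,0)},1,m),alpha=1.5))
E
```

```text
t: 15.33
position: [0.5741, 0.1506, 0.0347]
tool_rot: [-0.001, 0.735, 0.678, -0.001]
ft_force: [-0.2, 1.2, 0.6]
grip_width: 1.0
t: 15.75
position: [0.5746, 0.1507, -0.0051]
tool_rot: [-0.0, 0.734, 0.679, -0.0]
ft_force: [-0.5, -0.2, 1.0]
grip_width: 1.0
t 15.75 p [574.63 150.68  -5.09] phi 85.47 tilt 0.07 F [-0.55 -0.16  0.99] grip 87.0 q7 -0.7
tool shift [np.float64(-0.0), np.float64(0.4), np.float64(2.9)] yaw -0.0 rows>= 0.1 0.0
```

View pics/w8.png

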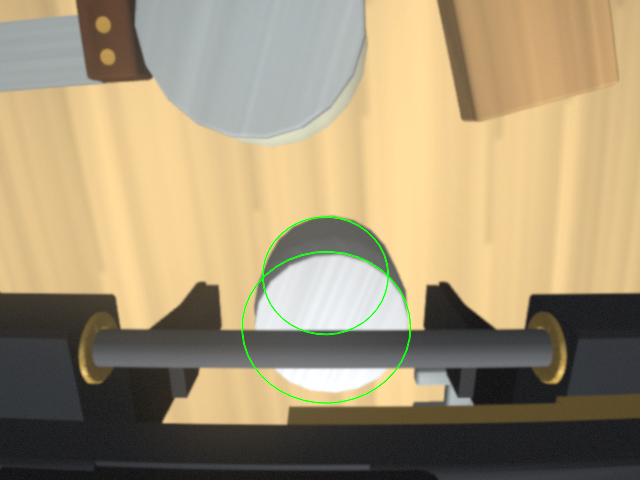

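```bash
python3 -m inch '[0,1,5,0,0,0,0,0]'; python3 -m inch '[0,0,0,0,0,0,0,0,0,0,0,0,0,0,0,0,0,0,0,0]' 1 40; python3 -m inch '[0,0,0,0,0,0,0,0]';  python3 -m inch '[0,0,-5,0,0,0,-15,0,0,0,-30,0,0,0,-35,0,0,0,-35,0,0,0,-35,0,0,0,-10,0,0,0,0,0,0,0,0,0]'; python3 go.py  422 -212 150 85.5; python3 - <<'E'
from ov import *
cv2.imwrite('pics/s9.png',read_camera('side')[:,:,::-1])
E
```

```text
t: 15.97
position: [0.5764, 0.1506, -0.0097]
tool_rot: [0.0, 0.735, 0.679, 0.0]
ft_force: [0.5, -0.1, 0.8]
grip_width: 1.002
t: 16.38
position: [0.5767, 0.1507, -0.0093]
tool_rot: [0.0, 0.734, 0.679, 0.0]
ft_force: [-0.3, -0.1, -1.2]
grip_width: 0.712
t: 16.55
position: [0.5767, 0.1507, -0.0093]
tool_rot: [0.0, 0.735, 0.679, 0.0]
ft_force: [1.1, -0.4, -0.3]
grip_width: 0.704
t: 17.3
position: [0.5756, 0.1504, 0.1551]
tool_rot: [0.0, 0.734, 0.679, -0.0]
ft_force: [-0.5, -0.6, -4.3]
grip_width: 0.7
t 17.3 p [575.56 150.42 155.08] phi 85.48 tilt 0.05 F [-0.52 -0.57 -4.26] grip 60.9 q7 -0.6
tool shift [np.float64(-373.4), np.float64(-124.5), np.float64(5.1)] yaw -0.0 rows>= 9.4 0.0
```

View pics/s9.png

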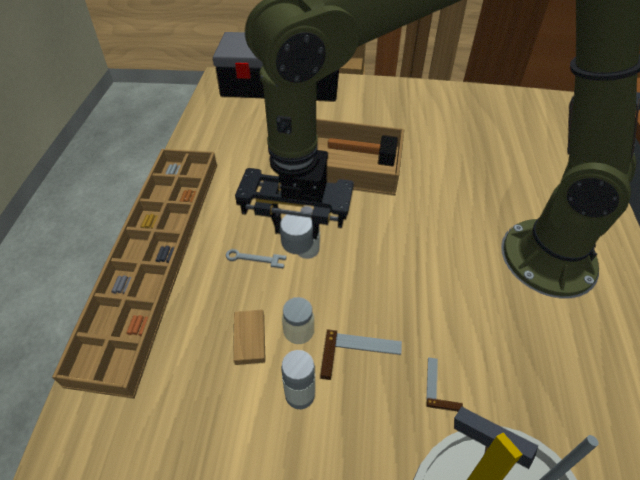

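```bash
python3 -m inch '[-28,-9.5,0,0,-28,-9.5,0,0,-28,-9.5,0,0,-28,-9.5,0,0,-28,-9.5,0,0,-28,-9.5,0,0,-28,-9.5,0,0,-28,-9.5,0,0,-28,-9.5,0,0,-28,-9.5,0,0,-28,-9.5,0,0,-28,-9.5,0,0,-28,-9.5,0,0,0,0,0,0,0,0,0,0]';python3 go.py  430 -214 150 85.5;
```

```text
t: 18.6
position: [0.4216, -0.2035, 0.153]
tool_rot: [-0.002, 0.736, 0.677, -0.0]
ft_force: [0.3, 0.4, -2.9]
grip_width: 0.7
t 18.6 p [ 421.6  -203.53  152.99] phi 85.2 tilt 0.28 F [ 0.35  0.42 -2.93] grip 60.9 q7 0.33
tool shift [np.float64(-9.7), np.float64(9.2), np.float64(3.0)] yaw -0.005 rows>= 0.3 0.0
```

```bash
python3 -m inch '[-9.7,9.2,20,-0.005,0,0,20,0,0,0,0,0,0,0,0,0]';python3 go.py  430 -214 -1.3 85.5; python3 - <<'E'
from ov import *
m=camera_model('wrist');w=read_camera('wrist')[:,:,::-1].copy()
cv2.imwrite('pics/w10.png',cv2.convertScaleAbs(draw(w,'wrist',{'crate':(495.9,-271.5,175.5,0),'tin':(430,-214,0,8)},1,m),alpha=1.4))
E
```

```text
t: 18.93
position: [0.4313, -0.2106, 0.1135]
tool_rot: [-0.003, 0.732, 0.681, -0.0]
ft_force: [0.1, -0.1, -3.8]
grip_width: 0.702
t 18.93 p [ 431.26 -210.6   113.55] phi 85.87 tilt 0.31 F [ 0.15 -0.1  -3.78] grip 61.1 q7 0.31
tool shift [np.float64(-3.5), np.float64(-1.0), np.float64(114.8)] yaw 0.006 rows>= 2.8 0.1
```

View pics/w10.png

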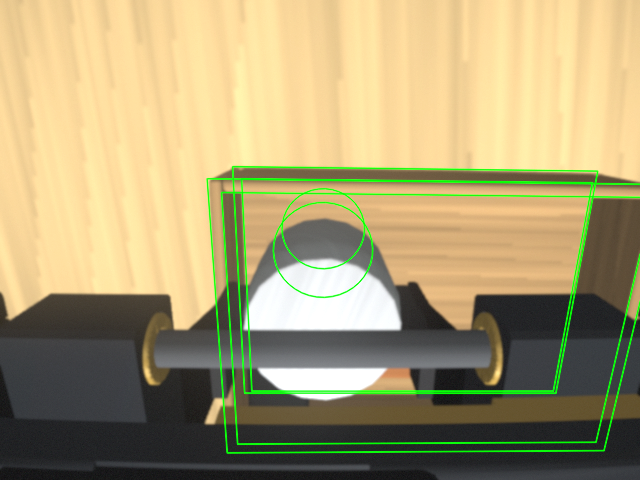

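```bash
python3 -m inch '[-2,0,25,0,0,0,25,0,0,0,25,0,0,0,18,0,0,0,12,0,0,0,0,0,0,0,0,0]';python3 go.py  430 -214 -1.3 85.5
```

```text
t: 19.57
position: [0.4331, -0.2147, 0.0111]
tool_rot: [0.0, 0.733, 0.681, 0.0]
ft_force: [0.8, 0.1, -3.2]
grip_width: 0.697
t 19.57 p [ 433.06 -214.66   11.1 ] phi 85.79 tilt 0.02 F [ 0.78  0.08 -3.21] grip 60.6 q7 0.21
tool shift [np.float64(0.4), np.float64(-3.1), np.float64(12.4)] yaw 0.005 rows>= 0.3 0.0
```

```bash
python3 -m inch '[0,-2,5,0,0,0,4,0,0,0,0,0]'; python3 -m inch '[0,0,1.5,0,0,0,1,0,0,0,0,0]'; python3 -m inch '[0,0,0.7,0,0,0,0,0,0,0,0,0]'
```

```text
t: 19.82
position: [0.4304, -0.2149, 0.0016]
tool_rot: [0.0, 0.733, 0.68, -0.0]
ft_force: [0.3, 0.5, -2.7]
grip_width: 0.7
t: 20.07
position: [0.4305, -0.2147, -0.001]
tool_rot: [0.0, 0.733, 0.68, -0.0]
ft_force: [-0.7, -0.3, -4.1]
grip_width: 0.703
t: 20.32
position: [0.4307, -0.2148, -0.0014]
tool_rot: [0.0, 0.733, 0.68, -0.0]
ft_force: [-0.4, 0.6, 0.3]
grip_width: 0.705
```

```bash
python3 -m inch '[0,0,0,0,0,0,0,0,0,0,0,0]' -0.65; python3 -m inch '[0,0,-10,0,0,0,-20,0,0,0,-35,0,0,0,-35,0,0,0,-35,0,0,0,-30,0,0,0,0,0]'; python3 go.py  465.2 262.6 150 178.3
```

```text
t: 20.57
position: [0.431, -0.2149, -0.0015]
tool_rot: [0.001, 0.733, 0.68, 0.0]
ft_force: [-1.1, -0.4, -0.0]
grip_width: 0.805
t: 21.15
position: [0.4347, -0.2164, 0.1705]
tool_rot: [0.006, 0.733, 0.681, 0.001]
ft_force: [1.1, -1.1, 0.2]
grip_width: 0.829
t 21.15 p [ 434.69 -216.36  170.54] phi 85.78 tilt 0.69 F [ 1.12 -1.12  0.24] grip 72.1 q7 0.34
tool shift [np.float64(479.9), np.float64(-4.8), np.float64(20.5)] yaw -1.615 rows>= 11.5 12.9
```

```bash
python3 -m inch '[30,0,0,0,30,0,0,0,30,0,0,0,30,0,0,0,30,-0.5,0,0,30,-0.5,0,0,30,-0.5,0,0,30,-0.5,0,0,30,-0.5,0,0,30,-0.5,0,0,30,-0.5,0,0,30,-0.5,0,0,30,-0.5,0,0,30,-0.5,0,0,30,0,0,0,30,0,0,0,0,0,0,0]' 0; python3 -m inch '[0,0,0,-0.12,0,0,0,-0.12,0,0,0,-0.12,0,0,0,-0.12,0,0,0,-0.12,0,0,0,-0.12,0,0,0,-0.12,0,0,0,-0.12,0,0,0,-0.12,0,0,0,-0.12,0,0,0,-0.12,0,0,0,-0.12,0,0,0,-0.12,0,0,0,-0.055,0,0,0,0,0,0,0,0]'; python3 go.py  465.2 262.6 100 178.3
python3 - <<'E'
from ov import *
a=read_camera('top')[:,:,::-1]
b=draw(cv2.resize(a,None,fx=3,fy=3,interpolation=cv2.INTER_CUBIC),'top',{'mallet':(462,-312.1,175.4,8),'tin':(431,-214.8,0,8)},3)
cv2.imwrite('pics/t11.png',b[480:1050,1320:1770])
m=camera_model('wrist');w=read_camera('wrist')[:,:,::-1].copy()
cv2.imwrite('pics/w11.png',draw(w,'wrist',{'square':(433.3,299.6,178.3,0)},1,m))
E
```

```text
t: 22.57
position: [0.4586, 0.2726, 0.1637]
tool_rot: [-0.003, 0.729, 0.684, 0.002]
ft_force: [-0.6, 0.8, 0.2]
grip_width: 0.504
t: 23.9
position: [0.4611, 0.264, 0.1633]
tool_rot: [0.0, 0.016, 1.0, -0.0]
ft_force: [0.4, 0.2, -0.6]
grip_width: 0.498
t 23.9 p [461.07 263.98 163.34] phi 178.17 tilt 0.03 F [ 0.39  0.22 -0.56] grip 43.3 q7 0.7
tool shift [np.float64(-4.2), np.float64(-1.2), np.float64(63.3)] yaw -0.002 rows>= 1.5 0.0
```

View pics/t11.png

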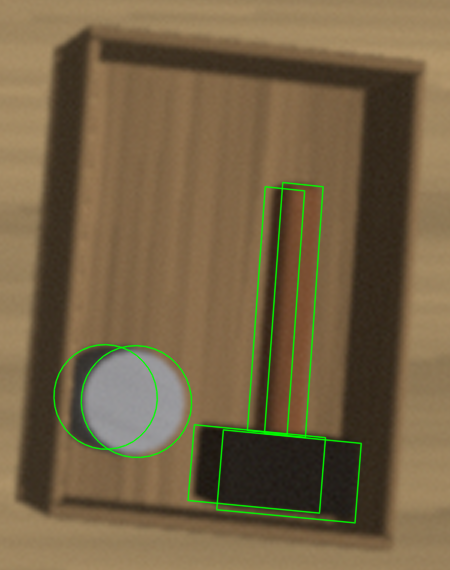

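View pics/w11.png

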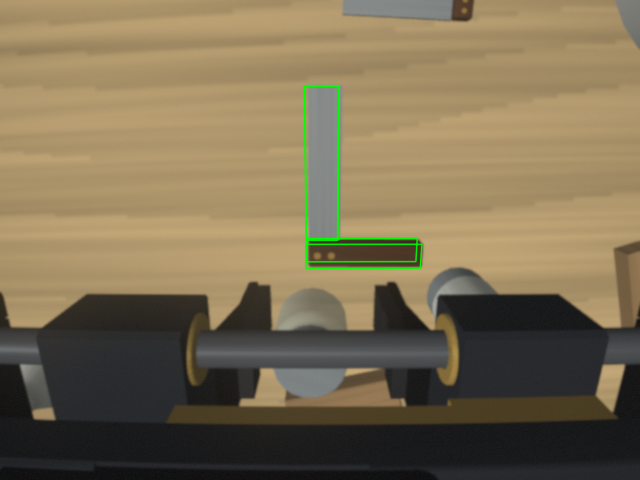

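```bash
python3 -m inch '[-4.2,-1.2,30,0,0,0,35,0,0,0,35,0,0,0,30,0,0,0,25,0,0,0,0,0,0,0,0,0]' 0; python3 -m inch '[0,0,10,0,0,0,8,0,0,0,7,0,0,0,0,0,0,0,0,0]';python3 go.py  465.2 262.6 -30 178.3
python3 - <<'E'
from ov import *
m=camera_model('wrist');w=read_camera('wrist')[:,:,::-1].copy()
cv2.imwrite('pics/w12.png',cv2.convertScaleAbs(draw(w,'wrist',{'square':(433.3,299.6,178.3,0)},1,m),alpha=1.4))
E
```

```text
t: 24.58
position: [0.4643, 0.2629, 0.0078]
tool_rot: [-0.001, 0.015, 1.0, -0.0]
ft_force: [0.3, -0.5, 0.6]
grip_width: 0.497
t: 25.0
position: [0.4652, 0.263, -0.0168]
tool_rot: [-0.0, 0.015, 1.0, -0.0]
ft_force: [0.2, -0.1, 0.4]
grip_width: 0.5
t 25.0 p [465.16 262.97 -16.79] phi 178.29 tilt 0.02 F [ 0.15 -0.07  0.36] grip 43.5 q7 0.54
tool shift [np.float64(-0.0), np.float64(-0.4), np.float64(13.2)] yaw -0.0 rows>= 0.3 0.0
```

View pics/w12.png

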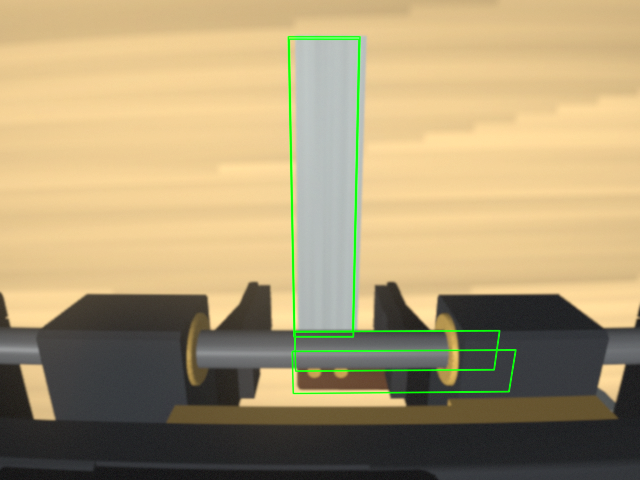

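```bash
python3 -m inch '[0,1.5,5,0,0,0,4,0,0,0,0,0]'; python3 -m inch '[0,0,2,0,0,0,2,0,0,0,0,0]'; python3 -m inch '[0,0,2,0,0,0,0,0]'
```

```text
t: 25.3
position: [0.4648, 0.2643, -0.0265]
tool_rot: [-0.0, 0.015, 1.0, -0.0]
ft_force: [0.1, -0.7, -0.1]
grip_width: 0.505
t: 25.55
position: [0.465, 0.2644, -0.0302]
tool_rot: [-0.0, 0.015, 1.0, -0.0]
ft_force: [-0.4, -0.8, -0.4]
grip_width: 0.502
t: 25.72
position: [0.4651, 0.2645, -0.032]
tool_rot: [-0.0, 0.015, 1.0, -0.0]
ft_force: [0.5, -0.3, 0.6]
grip_width: 0.495
```

```bash
python3 -m inch '[0,0,1.5,0,0,0,0,0]'
```

```text
t: 25.88
position: [0.4651, 0.2644, -0.0335]
tool_rot: [-0.0, 0.015, 1.0, -0.0]
ft_force: [0.2, -0.2, 0.8]
grip_width: 0.5
```

```bash
python3 -m inch '[0,0,1.5,0,0,0,0,0]'; python3 -m inch '[0,0,1,0,0,0,0,0]'
```

```text
t: 26.05
position: [0.4651, 0.2645, -0.035]
tool_rot: [-0.0, 0.015, 1.0, -0.0]
ft_force: [-0.7, -0.1, -0.4]
grip_width: 0.505
t: 26.22
position: [0.4653, 0.2646, -0.0357]
tool_rot: [0.0, 0.015, 1.0, -0.0]
ft_force: [-0.2, -0.5, 1.7]
grip_width: 0.499
```

```bash
python3 -m inch '[0,0,1,0,0,0,0,0]'; python3 - <<'E'
from ov import *
w=read_camera('wrist')[:,:,::-1].copy()
cv2.imwrite('pics/w13.png',cv2.resize(cv2.convertScaleAbs(w[200:420,200:460],alpha=1.6),None,fx=2.5,fy=2.5))
E
```

```text
t: 26.38
position: [0.4653, 0.2646, -0.0357]
tool_rot: [0.0, 0.015, 1.0, -0.001]
ft_force: [-3.3, -2.5, 10.9]
grip_width: 0.498
```

View pics/w13.png

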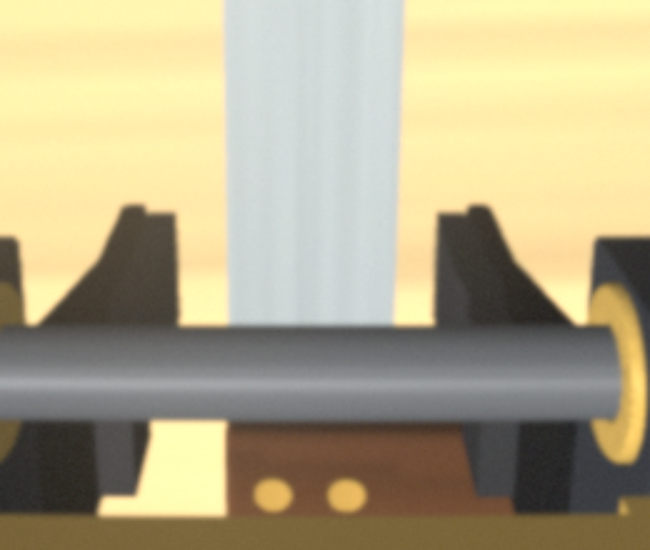

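```bash
python3 -m inch '[0,0,-1.8,0,0,0,0,0]'; python3 -m inch '[0,0,0,0,0,0,0,0,0,0,0,0,0,0,0,0,0,0,0,0]' 1 55; python3 -m inch '[0,0,-1,0,0,0,-3,0,0,0,-6,0,0,0,-10,0,0,0,-10,0,0,0,0,0]'; python3 - <<'E'
from ov import *
cv2.imwrite('pics/w14.png',cv2.convertScaleAbs(read_camera('wrist')[:,:,::-1],alpha=1.5))
a=read_camera('side')[:,:,::-1]; cv2.imwrite('pics/s14.png',cv2.resize(a[270:420,260:460],None,fx=4,fy=4))
E
```

```text
t: 26.6
position: [0.4655, 0.2647, -0.0347]
tool_rot: [0.0, 0.015, 1.0, 0.0]
ft_force: [-0.0, -0.1, -0.3]
grip_width: 0.498
t: 27.02
position: [0.4651, 0.2646, -0.0352]
tool_rot: [-0.0, 0.015, 1.0, 0.0]
ft_force: [-0.5, 0.4, -0.3]
grip_width: 0.308
t: 27.52
position: [0.4668, 0.2657, -0.0024]
tool_rot: [0.002, 0.015, 1.0, 0.001]
ft_force: [0.7, 0.6, -0.9]
grip_width: 0.305
```

View pics/w14.png

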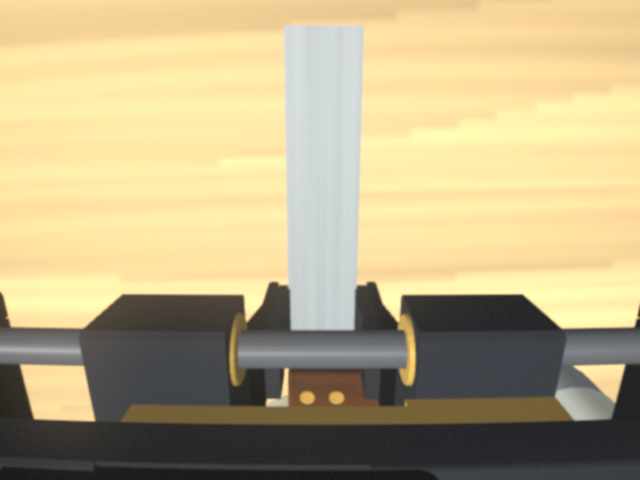

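View pics/s14.png

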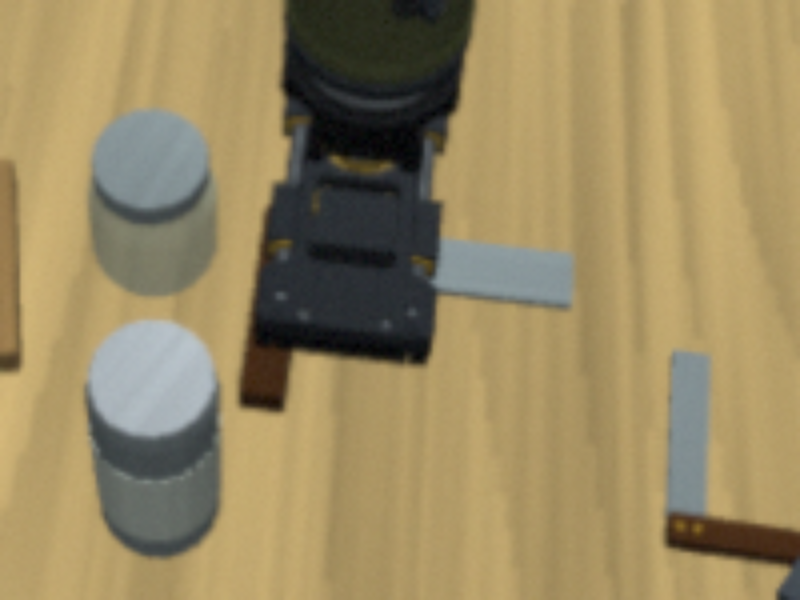

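```bash
python3 -m inch '[0,0,-12,0,0,0,-20,0,0,0,-25,0,0,0,-25,0,0,0,-25,0,0,0,-20,0,0,0,0,0,0,0,0,0]'; python3 go.py  575.4 -280.8 120 175.5; python3 - <<'E'
from ov import *
a=read_camera('side')[:,:,::-1]; cv2.imwrite('pics/s15.png',cv2.resize(a[170:400,220:460],None,fx=2.6,fy=2.6))
E
```

```text
t: 28.28
position: [0.4657, 0.2648, 0.123]
tool_rot: [0.001, 0.015, 1.0, -0.0]
ft_force: [0.2, 0.4, -2.9]
grip_width: 0.302
t 28.28 p [465.74 264.77 122.99] phi 178.29 tilt 0.11 F [ 0.25  0.44 -2.89] grip 26.3 q7 0.68
tool shift [np.float64(-125.9), np.float64(-542.0), np.float64(3.0)] yaw 0.049 rows>= 13.3 0.4
```

View pics/s15.png

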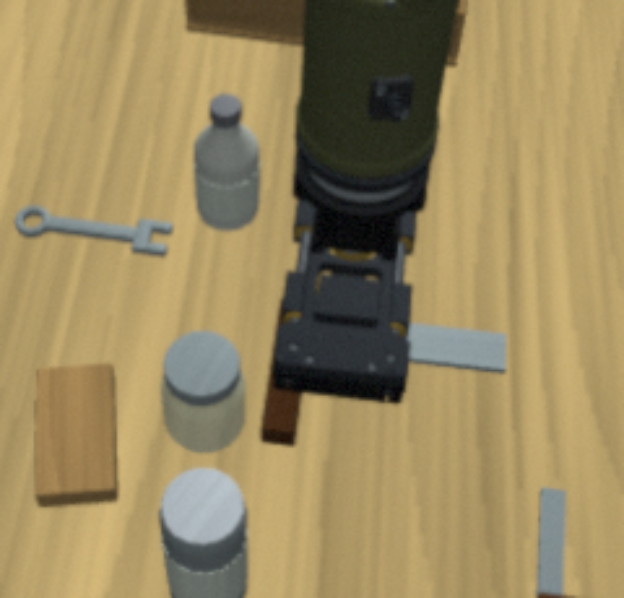

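```bash
python3 -m inch '[-6,-15,0,0,-6,-25,0,0,-6,-28,0,0,-6,-29,0,0,-6,-29,0,0,-6,-29,0,0,-6,-29,0,0,-6,-29,0,0,-6,-29,0,0,-6,-29,0,0,-6,-29,0,0,-6,-29,0,0,-7,-29,0,0,-7,-29,0,0,-7,-29,0,0,-7,-29,0,0,-7,-29,0,0,-7,-29,0,0,-6,-28,0,0,-6,-12,0,0]'; python3 -m inch '[0,0,0,0.049,0,0,0,0,0,0,0,0]'; python3 go.py  575.4 -280.8 -27 175.5; python3 - <<'E'
from ov import *
m=camera_model('wrist');w=read_camera('wrist')[:,:,::-1].copy()
s=observe();p=s['position']*1000;print(p)
a=np.radians(175.5);ex=np.array([np.cos(a),np.sin(a)]);ey=np.array([-ex[1],ex[0]])
o=p[:2]+33*ex-36*ey
cv2.imwrite('pics/w16.png',cv2.convertScaleAbs(draw(w,'wrist',{'crate':(495.9,-271.5,175.5,0),'square':(*o,175.5,p[2]+35.2)},1,m),alpha=1.4))
E
```

```text
t: 30.0
position: [0.5729, -0.2875, 0.1191]
tool_rot: [-0.002, 0.018, 1.0, -0.0]
ft_force: [0.3, -1.4, -2.3]
grip_width: 0.305
t: 30.25
position: [0.5742, -0.2809, 0.1203]
tool_rot: [-0.001, 0.038, 0.999, 0.001]
ft_force: [0.1, 0.6, -1.3]
grip_width: 0.303
t 30.25 p [ 574.17 -280.89  120.34] phi 175.6 tilt 0.18 F [ 0.08  0.63 -1.29] grip 26.4 q7 1.56
tool shift [np.float64(-1.2), np.float64(0.2), np.float64(147.3)] yaw 0.002 rows>= 3.5 0.0
[ 574.39004172 -280.62579408  120.83192579]
```

View pics/w16.png

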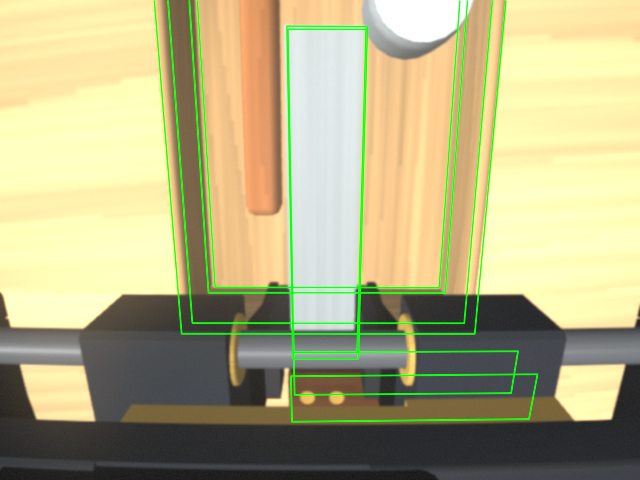

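```bash
python3 -m inch '[-1,0,20,0,0,0,25,0,0,0,25,0,0,0,20,0,0,0,0,0,0,0,0,0]'; python3 go.py  575.4 -280.8 -27 175.5; python3 - <<'E'
from ov import *
m=camera_model('wrist');w=read_camera('wrist')[:,:,::-1].copy()
cv2.imwrite('pics/w17.png',cv2.convertScaleAbs(draw(w,'wrist',{'crate':(495.9,-271.5,175.5,0)},1,m),alpha=1.4))
a=read_camera('side')[:,:,::-1]; cv2.imwrite('pics/s17.png',cv2.resize(a[60:260,260:440],None,fx=3,fy=3))
E
```

```text
t: 30.8
position: [0.5751, -0.2809, 0.0312]
tool_rot: [-0.001, 0.038, 0.999, 0.001]
ft_force: [0.6, -0.7, -1.5]
grip_width: 0.301
t 30.8 p [ 575.07 -280.87   31.21] phi 175.6 tilt 0.15 F [ 0.61 -0.69 -1.48] grip 26.1 q7 1.51
tool shift [np.float64(-0.3), np.float64(0.1), np.float64(58.2)] yaw 0.002 rows>= 1.4 0.0
```

View pics/w17.png

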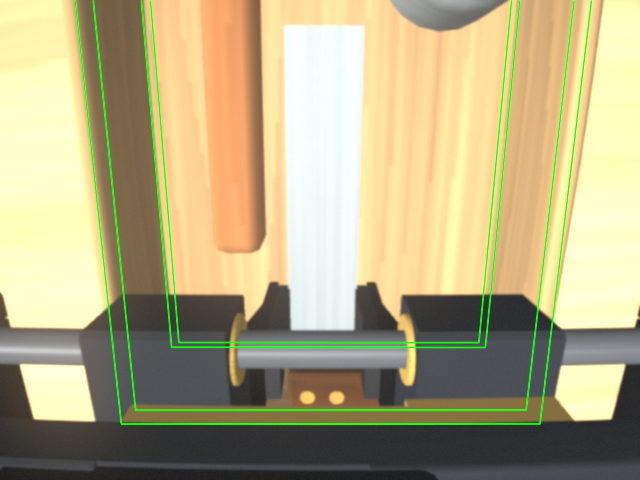

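View pics/s17.png

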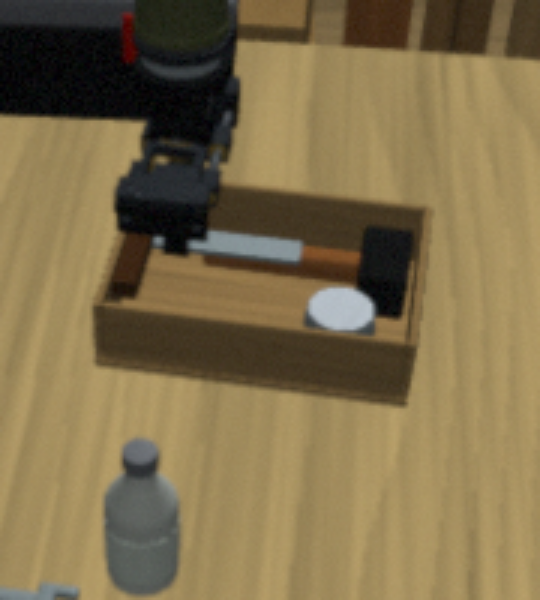

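```bash
python3 -m inch '[2,2,8,0,0,0,10,0,0,0,10,0,0,0,0,0,0,0,0,0]'; python3 - <<'E'
from ov import *
w=read_camera('wrist')[:,:,::-1].copy()
cv2.imwrite('pics/w18.png',cv2.convertScaleAbs(w,alpha=1.4))
a=read_camera('side')[:,:,::-1]; cv2.imwrite('pics/s18.png',cv2.resize(a[110:200,285:415],None,fx=6,fy=6,interpolation=cv2.INTER_CUBIC))
E
python3 go.py  575.4 -280.8 -27 175.5
```

```text
t: 31.32
position: [0.5733, -0.2797, 0.003]
tool_rot: [-0.001, 0.039, 0.999, 0.0]
ft_force: [-0.0, 0.5, -1.9]
grip_width: 0.303
t 31.42 p [ 574.32 -279.9     4.1 ] phi 175.48 tilt 0.01 F [ 0.41 -0.35 -1.93] grip 26.4 q7 1.49
tool shift [np.float64(-1.1), np.float64(-0.8), np.float64(31.1)] yaw -0.0 rows>= 0.7 0.0
```

View pics/w18.png

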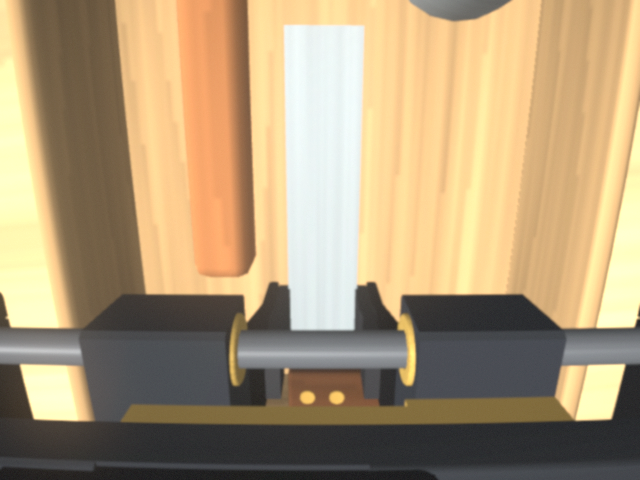

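View pics/s18.png

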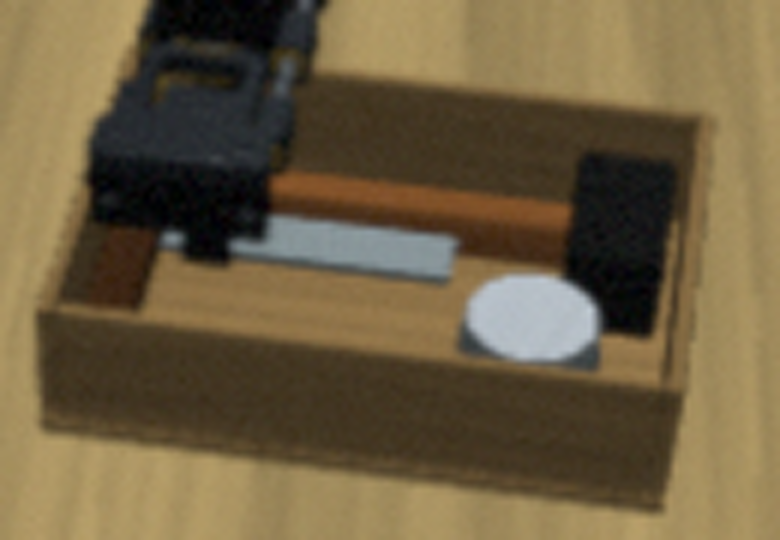

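```bash
python3 -m inch '[0,0,8,0,0,0,7,0,0,0,5,0,0,0,0,0,0,0,0,0]'; python3 -m inch '[0,0,3,0,0,0,2,0,0,0,0,0]'; python3 -m inch '[0,0,2,0,0,0,1,0,0,0,0,0]'; python3 go.py  575.4 -280.8 -27 175.5
```

```text
t: 31.83
position: [0.5737, -0.2797, -0.0166]
tool_rot: [-0.001, 0.039, 0.999, 0.0]
ft_force: [0.2, 0.1, -2.3]
grip_width: 0.306
t: 32.08
position: [0.574, -0.2799, -0.0213]
tool_rot: [-0.0, 0.039, 0.999, 0.0]
ft_force: [0.5, 0.3, -2.0]
grip_width: 0.309
t: 32.33
position: [0.574, -0.2799, -0.0242]
tool_rot: [-0.0, 0.039, 0.999, -0.0]
ft_force: [0.5, 0.7, -1.6]
grip_width: 0.304
t 32.33 p [ 573.99 -279.89  -24.17] phi 175.48 tilt 0.02 F [ 0.47  0.71 -1.6 ] grip 26.5 q7 1.47
tool shift [np.float64(-1.5), np.float64(-0.8), np.float64(2.8)] yaw -0.0 rows>= 0.1 0.0
```

```bash
python3 -m inch '[0,0,1,0,0,0,1,0,0,0,0,0]'; python3 -m inch '[0,0,1,0,0,0,0,0]';python3 - <<'E'
from ov import *
w=read_camera('wrist')[:,:,::-1].copy()
cv2.imwrite('pics/w19.png',cv2.convertScaleAbs(w,alpha=1.4))
E
```

```text
t: 32.58
position: [0.574, -0.2799, -0.0261]
tool_rot: [-0.0, 0.039, 0.999, -0.0]
ft_force: [-0.4, -0.4, -2.0]
grip_width: 0.307
t: 32.75
position: [0.5741, -0.2799, -0.0271]
tool_rot: [-0.0, 0.039, 0.999, -0.0]
ft_force: [-0.3, -0.1, -1.6]
grip_width: 0.301
```

View pics/w19.png

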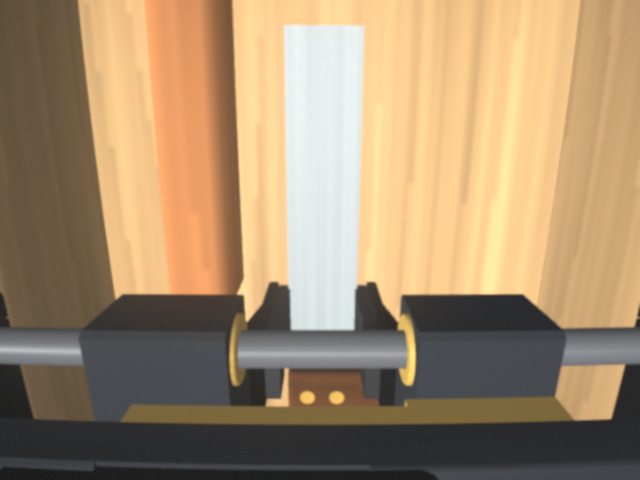

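```bash
python3 -m inch '[0,0,0.6,0,0,0,0,0]'; python3 -m inch '[0,0,0.5,0,0,0,0,0]'
```

```text
t: 32.97
position: [0.5742, -0.2799, -0.0272]
tool_rot: [-0.0, 0.039, 0.999, -0.0]
ft_force: [-0.6, -0.2, 1.4]
grip_width: 0.303
t: 33.13
position: [0.5742, -0.2799, -0.0272]
tool_rot: [-0.0, 0.039, 0.999, -0.0]
ft_force: [-2.8, 1.4, 4.9]
grip_width: 0.306
```

```bash
python3 -m inch '[0,0,-0.8,0,0,0,0,0,0,0,0,0,0,0,0,0]' 0.17; python3 -m inch '[0,0,-5,0,0,0,-10,0,0,0,-20,0,0,0,-30,0,0,0,-35,0,0,0,-35,0,0,0,-20,0,0,0,0,0]'; python3 go.py  480 0 130 175.5
```

```text
t: 33.47
position: [0.5743, -0.2799, -0.0273]
tool_rot: [0.0, 0.039, 0.999, -0.0]
ft_force: [-0.2, 0.1, 0.2]
grip_width: 0.407
t: 34.13
position: [0.5778, -0.2802, 0.1345]
tool_rot: [0.004, 0.039, 0.999, -0.002]
ft_force: [0.8, 1.4, 0.4]
grip_width: 0.412
t 34.13 p [ 577.75 -280.22  134.48] phi 175.5 tilt 0.55 F [0.77 1.37 0.42] grip 35.8 q7 1.56
tool shift [np.float64(119.4), np.float64(271.7), np.float64(4.5)] yaw 0.0 rows>= 7.1 0.0
```

```bash
python3 -m inch '[10,25,-4,0,10,25,-4,0,10,25,-4,0,10,25,-4,0,10,25,-4,0,10,25,-4,0,10,25,-4,0,10,25,-4,0,10,25,-4,0,10,25,-4,0,10,25,-4,0,0,0,0,0,0,0,0,0]'; python3 - <<'E'
from ov import *
a=read_camera('top')[:,:,::-1]; cv2.imwrite('pics/t20f.png',a)
a2=np.radians(175.5);ex=np.array([np.cos(a2),np.sin(a2)]);ey=np.array([-ex[1],ex[0]])
o=np.array([574.2,-279.9])+33*ex-36*ey
b=draw(cv2.resize(a,None,fx=3,fy=3,interpolation=cv2.INTER_CUBIC),'top',{'mallet':(462,-312.1,175.4,8),'tin':(431,-214.8,0,8),'square':(*o,175.5,8),'crate':(495.9,-271.5,175.5,0)},3)
cv2.imwrite('pics/t20.png',b[480:1050,1320:1770])
s=read_camera('side')[:,:,::-1]; cv2.imwrite('pics/s20f.png',s);cv2.imwrite('pics/s20.png',cv2.resize(s[110:200,285:415],None,fx=6,fy=6,interpolation=cv2.INTER_CUBIC))
E
```

```text
t: 35.22
position: [0.4858, 0.0043, 0.172]
tool_rot: [0.0, 0.038, 0.999, -0.002]
ft_force: [0.2, -0.7, 0.4]
grip_width: 0.415
```

View pics/t20.png

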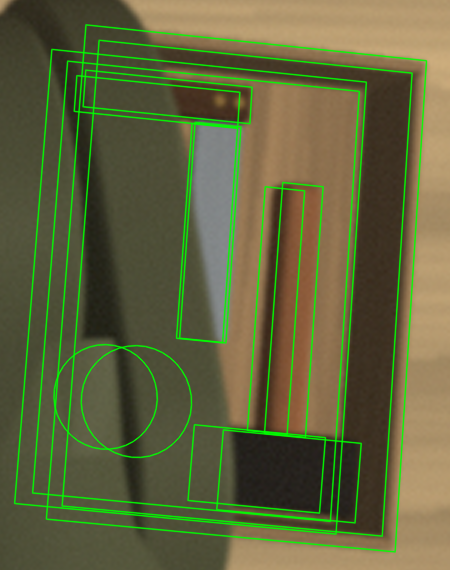

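View pics/s20.png

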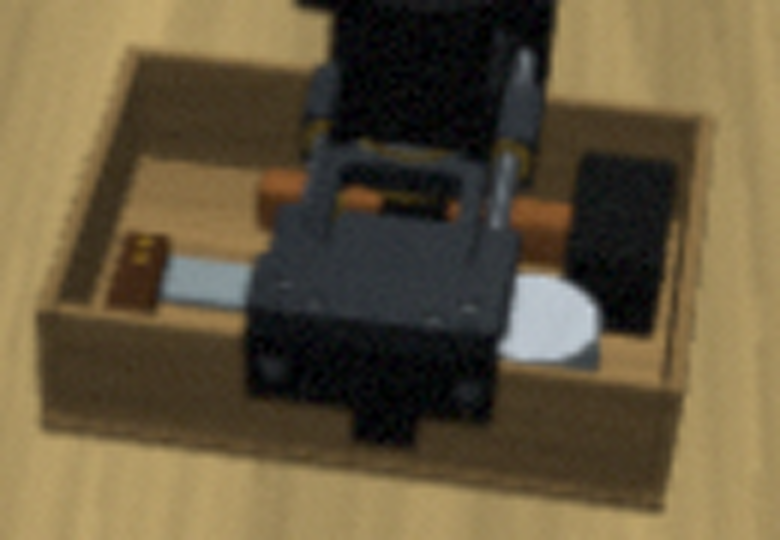

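View pics/s20f.png

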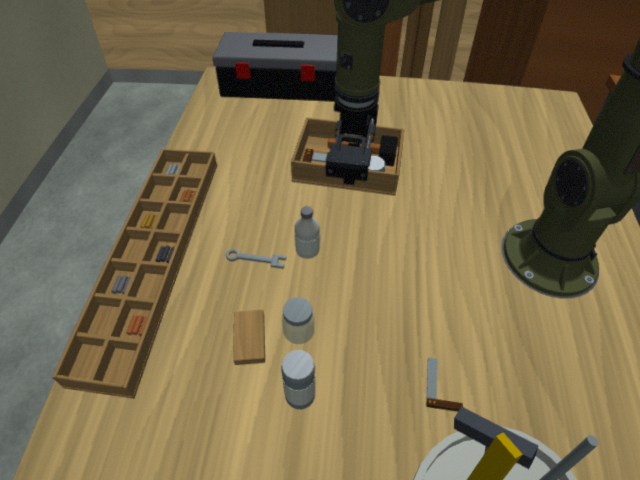

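View pics/t20f.png

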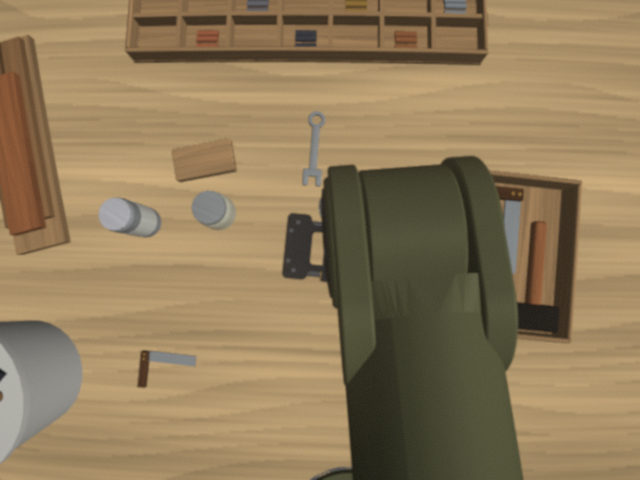

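```bash
python3 -m inch '[0,28,0,0,0,28,0,0,0,28,0,0,0,28,0,0,0,28,0,0,0,28,0,0,0,28,0,0,0,0,0,0,0,0,0,0]'; python3 - <<'E'
from ov import *
a=read_camera('top')[:,:,::-1]
b=draw(cv2.resize(a,None,fx=3,fy=3,interpolation=cv2.INTER_CUBIC),'top',{'crate':(495.9,-271.5,175.5,0)},3)
cv2.imwrite('pics/t21.png',b[480:1050,1320:1770])
s=read_camera('side')[:,:,::-1];cv2.imwrite('pics/s21.png',cv2.resize(s[110:200,285:415],None,fx=6,fy=6,interpolation=cv2.INTER_CUBIC))
print(observe()['qd'].round(3))
E
```

```text
t: 36.07
position: [0.5011, 0.1999, 0.171]
tool_rot: [-0.001, 0.038, 0.999, 0.001]
ft_force: [-0.3, 0.4, 0.4]
grip_width: 0.416
[ 0.029 -0.017  0.002  0.006 -0.004  0.    -0.001]
```

View pics/t21.png

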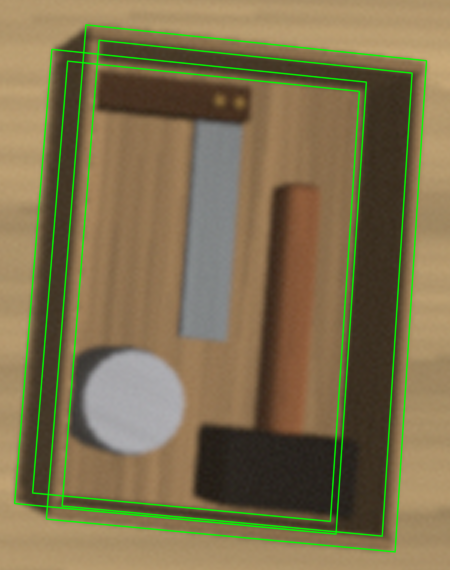

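View pics/s21.png

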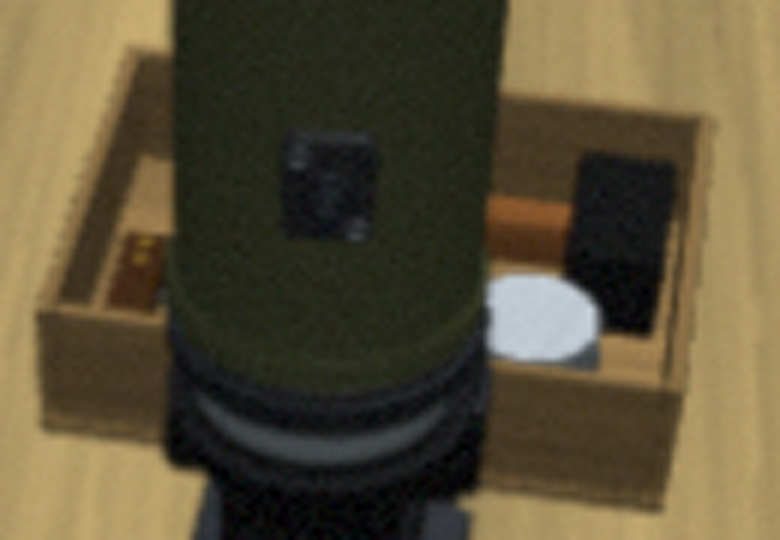

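```bash
python3 -c "
from cell import *
print(observe()['t']); print(hand_in())"
```

```text
36.1667
the job is handed in; nothing more can be done
None
```

The mallet, then the tin, then the try square are packed in the crate, and I handed the job in at 36.2 s of the 72 s allowed.

**Final state:** The last top and side pictures show all three lying below the rim and inside the walls. The tin stands upright on the floor. The crate still matches its original outline, and the spanner, jar, glue, spray can, offcut and small square look unmoved. Each item touched down gently, with contact forces of about 5 N or less before I opened the fingers.

**What disagreed:**
- **Fingertip length:** The real fingertips end about 36 mm short of the reported TCP. My first grasp of the mallet therefore closed on air above the handle and moved nothing. I found the offset from the wrist picture, then confirmed it with one light touch on the bench (about 11 N at a TCP reading of −35.7 mm), and worked with it from there.
- **Square's toe end:** In the last pictures the toe end is hidden, by the near rim in the top view and by the near wall and the arm in the side view. I judged from its measured pose that it lies flat and clear of the wall.

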